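# Lock the allergen scrapers away

## Task

Purple means allergen: take the yellow key from its stand, push it fully home in the lock of the aluminium box and turn it clockwise until the cover springs up, then lift the cover off and lay every purple scraper inside the box. Hook the cover's front lip back under the bar, press the rear edge down until the cover snaps flat under the bolt, and put the key back upright in its stand. Leave the blue and red scrapers where they are.

Things in the scene. Friction and masses are not known exactly. Their poses are not given: they have to be found in the camera images.
- box: Aluminium box fixed to the worktop. Origin: centre of its underside, at worktop level; +x runs from the front (lip side, nearest the robot) to the rear (lock side), z up. Wall tops at z 60 mm. Shut, the cover's plate underside lies at z 60 with its handle over this origin; play 2 to 3 mm in x, 5 mm in y.
- inside (a point): Centre of the box's inner floor (box axes; x -5.5, z 4 mm in the box frame). The inside measures 159 mm along x, 224 mm along y, and is 56 mm deep.
- slot (a point): Front slot for the cover's lip (box axes): this point is the middle of its mouth, on the front wall's top (box x -85, z 60 mm). The slot opens towards +x, is 8 mm high (z 60..68) under a fixed keeper bar (top z 76, box x -102..-85), 12 mm deep to a solid stop, and open to y +-120 mm.
- lock (a point): Centre of the keyhole's mouth on the brass top of the housing (box axes; box x 108, y 0, z 86 mm). The keyhole is a vertical slot 23.5 mm along x, 7.5 mm along y, through an 8 mm plate and on into a rotor. The key's tip is fully home 28 mm below this point; only within the last 2 mm can it be turned.
- rotor (a joint): Lock rotor: 0 at rest (slots in line), grows clockwise seen from above to 1.4 rad at its stop; springs back to 0 when let go (under 0.03 N m). The key can be drawn out only near 0. The key has about 0.12 rad of slack in it.
- bolt (a joint): Bolt: 0 when out over the cover's rear edge (nose at box x 74, underside z 64.5 mm); drawn back 8.57 mm per rad of rotor, to 0.012 m; frees the cover by 0.0105 m. Spring 1.5 to 3 N. Its upper side is a ramp: a cover pressed down pushes it back and it snaps out over it. Pressing shut at the rear takes about 10 N in all.
- pin0 (a joint): White spring pin under the cover's rear edge, at y -95 mm of the box: 0 with the cover shut, 0.018 m when risen fully (cover sprung up, tilted about 0.1 rad, or off). Both pins push up with 5 N together when shut, 3 N when risen.
- pin1 (a joint): The same at y +95 mm.
- cover_handle (a point): Centre of the black handle bar on the purple cover: 14 mm thick along x, 70 mm long along y, 30 mm high. Cover axes: x from lip to rear, z up out of the plate. The plate is 4 mm thick, x -94 (lip) to +82, y +-115 mm of this point, its underside 19 mm below it. 280 g.
- cover_lip (a point): Middle of the lower front edge of the cover (cover axes). The lip is simply the plate's front edge; shut, 9 mm of it lie under the keeper bar. In the slot it can tilt up to about 0.35 rad (rear up), and be drawn out or pushed in along the tilted plate.
- cover_rear (a point): Middle of the lower rear edge of the cover (cover axes). Behind it stands the grey lock housing: box x 84.5..132, y +-30, up to z 86 mm; the bolt juts from its front face.
- key_bow (a point): Centre of the key's yellow bow: 34 mm along x, 12 mm thick along y, 42 mm high (z). 21 mm below it is the top of a steel collar, 30 mm across, 5 mm thick; below that a 6 mm round shank, then the blade, 20 mm along x, 5 mm along y, 18 mm high with a tapered foot, ending 66 mm below this point. 60 g.
- key_tip (a point): Lower end of the key's blade, on its axis (key axes).
- stand_top (a point): Centre of the top of the white key stand (56 x 56 mm, 50 mm high, fixed). The key hangs by its collar on this top, blade in a slot 27 mm along the stand's x and 11 mm along y, right through.
- board: White cutting board, fixed, 200 x 240 x 10 mm, free for laying the cover on; origin centre of underside, top at z 10 mm.
- purple0_mid (a point): Centre of the purple handle of a scraper (may be absent): handle 74 mm along its x, 20 mm wide (y), 24 mm high; a flat white blade 32 mm wide, 4 mm thick, flush with the underside, reaches on to x +97 mm. 60 g. This point is 12 mm above its underside.
- purple1_mid (a point): Centre of the purple handle of a scraper (may be absent): handle 74 mm along its x, 20 mm wide (y), 24 mm high; a flat white blade 32 mm wide, 4 mm thick, flush with the underside, reaches on to x +97 mm. 60 g. This point is 12 mm above its underside.
- purple2_mid (a point): Centre of the purple handle of a scraper (may be absent): handle 74 mm along its x, 20 mm wide (y), 24 mm high; a flat white blade 32 mm wide, 4 mm thick, flush with the underside, reaches on to x +97 mm. 60 g. This point is 12 mm above its underside.
- purple3_mid (a point): Centre of the purple handle of a scraper (may be absent): handle 74 mm along its x, 20 mm wide (y), 24 mm high; a flat white blade 32 mm wide, 4 mm thick, flush with the underside, reaches on to x +97 mm. 60 g. This point is 12 mm above its underside.
- blue_mid (a point): Centre of the blue handle of a like scraper (same sizes): not an allergen tool, to be left where it is.
- red_mid (a point): Centre of the red handle of a like scraper (same sizes): not an allergen tool, to be left where it is.
Things that resemble listed ones, but are neither listed nor needed, are in the scene too. What is shaped like the part that bears purple0_mid but turquoise is not meant.

How it is judged:
By the outcome, as a careful person would: the job done as asked, in the order asked, and still so for the second after the job is handed in, with the robot touching nothing.
Of purple0, purple1, purple2, purple3 only 2 to 4 are there at a start; the rules pass over those that are not, and their reading is None.
At some moment in a run one of purple0, purple1, purple2, purple3 may be knocked a few centimetres aside while the robot is not near it.
It also fails if it takes over 208 s, if anything falls off the work surface, if the arm or the gripper's body presses on something with over 40 N, if the wrist force passes 120 N, or if a joint passes its speed limit or range.

## Robot

A 6-joint arm with a two-finger parallel gripper is mounted at the origin on the work surface. World frame = base frame: x ahead of the robot, y to its left, z up, the work surface at z = 0. Lengths are in mm, angles in rad, forces in N, time in s.
With the tool pointing down it reaches from about 350 to 875 mm from the base axis. Payload 4.2 kg.
Tool frame: the origin (TCP) lies midway between the tips of the shut fingers; the grasp point (between the pads) lies 19 mm behind it (arm.grip_depth is the distance from the TCP to the grasp point, in mm); z points along the fingers, x is the direction in which the jaws open and shut, and the axes are right-handed (so a half turn about z gives the same grasp; the last joint's range is limited). The gripper opens to 85 mm and grips with 20 to 120 N. Pads are 22 mm wide; open, the fingers measure 114 mm over their backs; the gripper's body (76 mm by 85 mm) begins 54 mm behind the grasp point. The pads swing forward as they close: fully open they stand 13 mm farther back than shut.
Start: joints at [1.48, 0.385, 0.008, 0, -1.194, -0.259], TCP at [214.161, 587.141, 231.312] pointing down, gripper open.
Joint ranges: [-3.14, 3.14], [-1.21, 2.06], [-1.07, 1.41], [-3.16, 2.05], [-2.99, -0.16], [-3.1, 3.1]. Speed limits (rad/s): [2.79, 2.79, 3.14, 3.14, 3.14, 3.14].

## Interface

Orientations are given as a unit quaternion [x, y, z, w].
In Python, from bench import arm, eyes, find_in, silhouettes gives the robot as it stands. The module is installed in compiled form; this text tells all that it offers.
- The arm moves only by the tool play_rows, never from a script. Its arguments are lists of equal length, an entry for each row: "offset": the shift along the world's x, y, z in mm, a list of three; "turn": the turn about the world's z in rad. In form: {"offset": [[x, y, z], ...], "turn": [turn, ...]}. A call has 1 to 12 rows; each row shifts and turns the pose as measured when the row begins; what a row does not reach is not made up. A row lasts 1/10 s, in which the tool goes at most 50 mm and 8.59 degrees, less where a joint would pass 70% of its speed; a pose out of reach is approached as far as the arm can. A call is refused whole if a number of a shift passes 50 or a number of a turn 0.15, either way. A call with a gripper value outside its range is refused whole. "grip" is the gripper's target within -1 to 1 (fully open at 1, half-way at 0, shut at -1), set as the call begins (left out, the last holds). The fingers move at their own pace and stop on an object; the grip force is fixed at half the most. Time passes only in rows, so rows that do not move let the fingers close. It gives the time, the measured TCP pose, the force and the opening at its end, in the units of the state.
- arm.read_state(): the state, without advancing time (a new reading comes with each control period).
- eyes.get_image(name): name is "scene" or "top" or "wrist"; returns (picture, depth): 420x560x3 uint8, red, green, blue; 420x560 float32, mm along the optical axis (not along the pixel's ray), 0 where there is no reading.
- eyes.camera_params(name): a dict with "camera_matrix" (3x3 intrinsics, pixels), "camera_from_world" (4x4, takes a point from world to camera coordinates). Camera axes: x right, y down, z forward; pixel columns grow to the right and rows downward; lengths in mm; the calibration is good to about 2 mm. A picture is of the moment at which its call begins: read the wrist's pose just before it. camera_params takes no time and is no camera call; for the wrist camera it gives the pose at the moment of the call.
- arm.job_done(): hands the job in, once; it reports no verdict.
Trained networks look in the newest picture that a camera, given by its name, has taken for a name from the list of things; names that differ only in an ending like _2 or _b are one class to them, and where a whole thing is asked for, a point or a joint stands for the part that bears it (a point fixed in the world has none). Each returns a list of dicts, best first, with "score" (0 to 1); they miss things now and then, are a little off and sometimes report something else, mostly with a low value. They report only what shows in the picture. A call takes as long as a camera call. They do not tell look-alikes from the thing itself.
- find_in(camera, query): "bbox" ([centre column, centre row, width, height] in pixels, round what is visible of it).
- silhouettes(camera, query): "mask" (420x560 bool, what is visible of it) and "bbox" ([centre column, centre row, width, height] in pixels, round what is visible of it).
The state is a dict: "clock": time; "joints": joint angles; "joint_vel": joint speeds; "joint_efforts": joint torques, N m; "position": TCP position; "ee_rot": TCP orientation; "contact_force": force on the tool from outside, world axes, zero at the start; "wrist_torque": the same for the moment, N m; "gripper_width": finger opening in mm.
Only numpy, scipy, OpenCV 4.12 (cv2) and the standard library are available. Lean on these libraries where they do the work, as an engineer would, in place of code of your own. Each camera call takes 0.05 s, during which the arm holds its last target. There are 200 camera calls.

## Working session

There is one attempt and no reset: what is moved stays moved. The work goes in short steps, Python scripts to look and compute and a tool call to move; the robot and the scene stay as the last step left them, time stands still between calls to the robot, and variables do not carry over. Pictures are saved under pics/ and viewed, on a budget of 14 in all, crops included, one or two more only if the job needs it, and the job is handed in when it is done.

Besides the shell and the picture viewer there is one more tool, called after "Request:" as name(argument=value, ...) on one line, values as JSON. play_rows: Moves the arm, as the interface text tells. Its arguments: {"type":"object","properties":{"offset":{"type":"array","items":{"type":"array","items":{"type":"number"}}},"turn":{"type":"array","items":{"type":"number"}},"grip":{"type":"number"}},"required":["offset","turn"]}

```bash
mkdir -p pics
cat > h.py <<'E'
import numpy as np, cv2
from bench import arm, eyes, find_in, silhouettes
def cam(n):
    p=eyes.camera_params(n); im,d=eyes.get_image(n)
    return im,d,np.array(p["camera_matrix"]),np.array(p["camera_from_world"])
def cloud(d,K,T):
    v,u=np.mgrid[0:d.shape[0],0:d.shape[1]]
    P=np.stack([(u-K[0,2])/K[0,0]*d,(v-K[1,2])/K[1,1]*d,d],-1)
    return (P-T[:3,3])@T[:3,:3]
def save(n,im): cv2.imwrite("pics/"+n+".png",cv2.cvtColor(im,cv2.COLOR_RGB2BGR))
E
python3 - <<'E'
from h import *
for n in("top","scene"):
    im,d,K,T=cam(n); save(n+"0",im); P=cloud(d,K,T); np.savez(n+"0.npz",im=im,d=d,P=P,K=K,T=T)
    for q in ["box","cover_handle","key_bow","stand_top","board","purple0_mid","blue_mid","red_mid"]:
        for r in silhouettes(n,q):
            m=r["mask"]&(d>0)
            if r["score"]<.3 or m.sum()<5: continue
            print(n,q,round(r["score"],2),np.round(r["bbox"]),np.round(np.median(P[m],0)),im[m].mean(0).round(), m.sum())
print(arm.read_state())
E
```

```text
top box 0.57 [290. 174. 124. 111.] [442. -14.  75.] [137. 125. 115.] 2507
top cover_handle 0.7 [291. 181. 108.  80.] [526. -12.  64.] [112.  66. 127.] 8231
top key_bow 0.71 [162. 125.  18.  25.] [638. 266.  81.] [112. 102.  71.] 244
top stand_top 0.57 [164. 133.  37.  33.] [627. 257.  47.] [111. 110. 104.] 708
top board 0.74 [137. 214. 118.  93.] [460. 326.  10.] [152. 151. 143.] 9521
top board 0.58 [417. 232.  24.  63.] [ 438. -286.    6.] [124. 107. 125.] 788
top purple0_mid 0.78 [377. 166.  16.  58.] [ 585. -210.    7.] [127. 109. 128.] 705
top purple0_mid 0.78 [412. 314.  60.  49.] [ 253. -282.    6.] [ 53. 116. 113.] 822
top blue_mid 0.55 [456. 237.  25.  63.] [ 428. -374.    8.] [100. 109. 133.] 751
top red_mid 0.56 [381. 231.  24.  62.] [ 438. -210.    6.] [154. 110. 106.] 738
scene box 0.58 [280. 233. 117.  93.] [612.  35.  49.] [77. 76. 72.] 3318
scene cover_handle 0.73 [277. 226. 100.  60.] [538.   8.  66.] [68. 20. 87.] 3227
scene key_bow 0.61 [320. 298.  18.  28.] [646. 275.  77.] [94. 85. 35.] 324
scene stand_top 0.63 [319. 315.  34.  33.] [659. 290.  39.] [93. 95. 89.] 
[... 353 characters left out ...]
: array([ 1.47962574e+00,  3.84669766e-01,  7.88602499e-03, -4.43499378e-06,
       -1.19400735e+00, -2.58582765e-01]), 'joint_vel': array([-6.16475912e-04, -4.64665917e-04, -7.35693492e-05,  4.48236903e-04,
       -5.66714427e-04,  2.55242917e-04]), 'joint_efforts': array([ 6.52761064e-04, -3.92072904e+01,  1.88619035e+01,  4.19043168e+00,
       -3.00808879e-04,  2.35013374e-06]), 'position': array([214.14351423, 587.13557723, 231.32420354]), 'ee_rot': array([-5.73294150e-01,  8.19349631e-01,  3.33106829e-06,  1.15610233e-07]), 'contact_force': array([-0.0159189 , -0.1747312 , -0.42396199]), 'wrist_torque': array([-0.02530832,  0.01079778, -0.0234858 ]), 'gripper_width': 85.32082958760591}
```

Run:
```python
import cv2
im=cv2.imread("pics/top0.png"); im=im[80:380,60:500]
cv2.imwrite("pics/top0c.png",cv2.resize(im,(800,545),interpolation=cv2.INTER_CUBIC))
```

```text
(no output)
```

View pics/top0c.png

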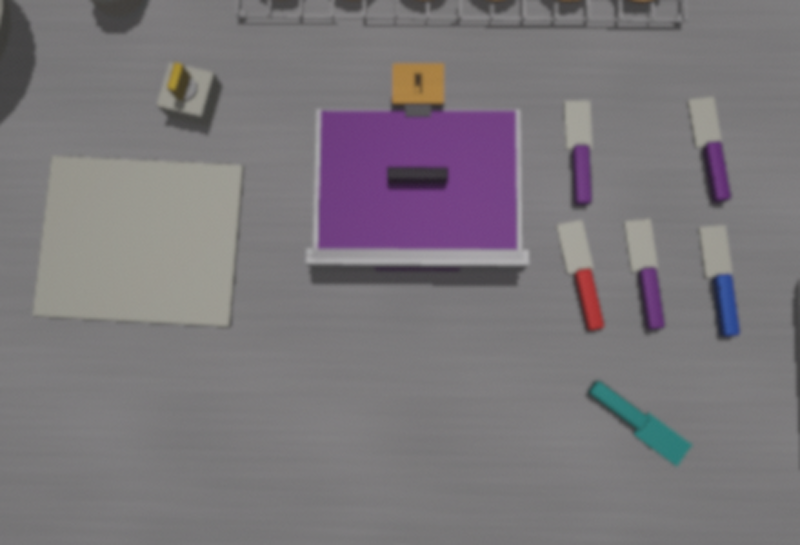

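Top view: purple scrapers at crop pixels (583,175), (716,170) and (651,300). Red is at (590,300), blue at (726,305) and turquoise at (640,420). The box is at (418,185), with the brass lock at (418,83). The key stand is at (188,90) and the board at (138,240). Next I'll get metric poses from colour and height.

```bash
cat >> h.py <<'E'
HS=dict(purple=((135,80,40),(165,255,255)),yellow=((20,120,60),(32,255,255)),brass=((10,100,80),(22,255,255)),blue=((108,110,50),(128,255,255)),red=((172,110,50),(180,255,255)))
def blobs(im,P,col,zlo,zhi,amin=30):
    hsv=cv2.cvtColor(im,cv2.COLOR_RGB2HSV); lo,hi=HS[col]
    m=cv2.inRange(hsv,lo,hi)&((P[...,2]>zlo)&(P[...,2]<zhi)).astype(np.uint8)*255
    n,l,s,c=cv2.connectedComponentsWithStats(m); out=[]
    for i in range(1,n):
        if s[i,4]>=amin:
            q=P[l==i]; r=cv2.minAreaRect(q[:,:2].astype(np.float32)); out.append((s[i,4],c[i].round(),r,np.percentile(q[:,2],[5,50,95]).round(1)))
    return out
def rect(r):
    (x,y),(a,b),t=r
    if a<b: a,b,t=b,a,t+90
    t=(t+90)%180-90
    return f"c=({x:.1f},{y:.1f}) L={a:.1f} W={b:.1f} longaxis={t:.1f}deg"
E
python3 - <<'E'
from h import *
z=np.load("top0.npz"); im,P=z["im"],z["P"]
for c,lo,hi in[("purple",50,90),("purple",12,40),("yellow",60,120),("brass",70,100),("blue",12,40),("red",12,40)]:
    for b in blobs(im,P,c,lo,hi,20): print(c,b[0],b[1],rect(b[2]),b[3])
g=im.max(2)
m=(P[...,2]>40)&(P[...,2]<56)&(P[...,1]>200); q=P[m]; print("stand",rect(cv2.minAreaRect(q[:,:2].astype(np.float32))))
m=(P[...,2]>72)&(P[...,2]<80)&(P[...,0]<470)&(abs(P[...,1])<200); q=P[m]; print("keeper",rect(cv2.minAreaRect(q[:,:2].astype(np.float32))),len(q))
m=(P[...,2]>85)&(P[...,2]<100)&(abs(P[...,0]-530)<40)&(abs(P[...,1])<100); q=P[m]; print("handle",rect(cv2.minAreaRect(q[:,:2].astype(np.float32))),len(q))
m=(P[...,2]>80)&(P[...,2]<92)&(abs(P[...,0]-640)<50)&(abs(P[...,1])<100); q=P[m]; print("lockhousing",rect(cv2.minAreaRect(q[:,:2].astype(np.float32))),len(q))
m=(P[...,2]>8)&(P[...,2]<14)&(P[...,1]>150)&(P[...,0]>300)&(P[...,0]<600); q=P[m]; print("board",rect(cv2.minAreaRect(q[:,:2].astype(np.float32))),len(q))
T=eyes.camera_params("wrist")["camera_from_world"]; T=np.array(T); s=arm.read_state()
print("wristcam pos",-T[:3,:3].T@T[:3,3], "fwd",T[2,:3],"right",T[0,:3],np.array(eyes.camera_params("wrist")["camera_matrix"]))
E
```

```text
purple 7735 [290. 179.] c=(533.0,-11.8) L=226.5 W=166.2 longaxis=-89.6deg [60.7 63.8 66.8]
purple 290 [454. 174.] c=(554.7,-372.7) L=69.4 W=18.7 longaxis=8.1deg [15.8 22.4 26.3]
purple 277 [380. 176.] c=(549.0,-210.0) L=72.8 W=18.3 longaxis=1.7deg [17.5 22.7 26.2]
purple 298 [418. 244.] c=(400.5,-290.1) L=69.6 W=18.4 longaxis=7.7deg [16.6 22.8 25.7]
yellow 85 [156. 122.] c=(640.3,269.3) L=30.9 W=11.5 longaxis=-13.1deg [89.1 95.6 98.5]
yellow 28 [555. 155.] c=(589.8,-571.3) L=22.7 W=11.5 longaxis=25.6deg [60.1 60.7 62.5]
brass 598 [289. 126.] c=(639.3,-10.3) L=57.2 W=49.6 longaxis=-89.3deg [81.9 85.3 88.3]
blue 309 [459. 248.] c=(393.6,-377.7) L=69.1 W=19.1 longaxis=4.9deg [16.1 22.6 26.1]
stand c=(478.7,415.9) L=703.7 W=398.3 longaxis=6.5deg
keeper c=(437.6,-13.2) L=249.5 W=17.7 longaxis=-89.4deg 978
handle c=(530.6,-12.2) L=68.0 W=15.0 longaxis=-89.2deg 265
lockhousing c=(637.6,-11.4) L=59.3 W=52.8 longaxis=-89.3deg 637
board c=(431.2,408.9) L=401.4 W=267.5 longaxis=88.1deg 7563
wristcam pos [283.20799622 562.38014213 374.17223939] fwd [-0.27148963  0.09842583 -0.95739529] right [-3.43554693e-01 -9.39132264e-01  8.73890343e-04] [[332.33727139   0.         274.51944456]
 [  0.         332.33727139 214.21259559]
 [  0.           0.           1.        ]]
```

Request:
play_rows(offset=[[35, -26, -5], [35, -26, -5], [35, -26, -5], [35, -26, -5], [35, -26, -5], [35, -26, -5], [35, -26, -5], [35, -26, -5], [35, -26, -5], [35, -26, -5], [35, -26, 0], [35, -26, 0]], turn=[0.01, 0.01, 0.01, 0.01, 0.01, 0.01, 0.01, 0.01, 0.01, 0.01, 0.01, 0.01], grip=0.0)

```text
clock: 2.1
position: [644.1, 266.5, 180.7]
ee_rot: [-0.628, 0.778, 0.002, 0.002]
contact_force: [0.1, 1.3, -0.2]
gripper_width: 42.5
```

```bash
cat >> h.py <<'E'
def tool():
    s=arm.read_state(); x,y,z,w=s["ee_rot"]; R=cv2.Rodrigues(np.zeros(3))[0]
    from scipy.spatial.transform import Rotation as Ro
    R=Ro.from_quat(s["ee_rot"]).as_matrix(); print("t",round(s["clock"],1),"pos",s["position"].round(1),"jaw",np.degrees(np.arctan2(R[1,0],R[0,0])).round(1),"F",s["contact_force"].round(1),"w",round(s["gripper_width"],1),"j",s["joints"].round(2))
    return s
E
python3 - <<'E'
from h import *
tool(); im,d,K,T=cam("wrist"); P=cloud(d,K,T); save("w1",im)
for b in blobs(im,P,"yellow",50,120,20): print(b[0],b[1],rect(b[2]),b[3])
for lo,hi in[(88,105),(60,88),(46,53)]:
    m=(P[...,2]>lo)&(P[...,2]<hi)&(np.hypot(P[...,0]-640,P[...,1]-269)<60)
    print(lo,hi,m.sum(),rect(cv2.minAreaRect(P[m][:,:2].astype(np.float32))),np.median(P[m],0).round(1))
E
```

```text
t 2.1 pos [644.1 266.5 180.7] jaw -102.1 F [ 0.1  1.3 -0.2] w 42.5 j [ 0.62  0.54  0.13 -0.   -1.16  0.74]
704 [271. 217.] c=(639.8,271.1) L=37.8 W=11.1 longaxis=-11.9deg [65.9 96.8 98.2]
88 105 726 c=(641.9,271.5) L=33.8 W=11.0 longaxis=-12.3deg [643.5 271.1  97. ]
60 88 126 c=(657.3,268.6) L=11.5 W=3.1 longaxis=84.5deg [657.9 267.8  76. ]
46 53 2993 c=(641.3,271.7) L=56.8 W=56.1 longaxis=-12.6deg [647.9 267.8  50.3]
```

View pics/w1.png

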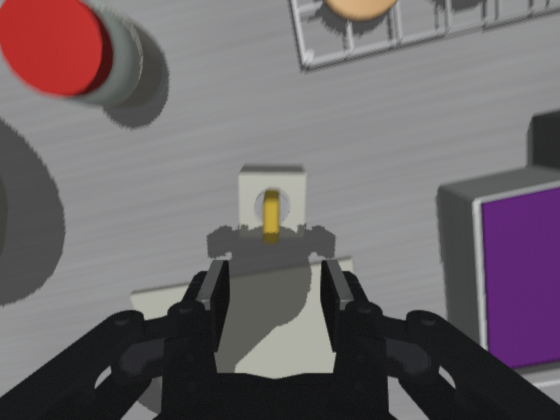

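Wrist view: the key bow is at (271,215), centred in its stand at about (641.5,271.5) mm, axis −12.4°. I'll descend and grip it.

Request:
play_rows(offset=[[-2.4, 5, 0], [0, 0, 0], [0, 0, -40], [0, 0, -40], [0, 0, -38], [0, 0, 0]], turn=[-0.005, 0, 0, 0, 0, 0])

```text
clock: 2.75
position: [645.0, 269.5, 61.3]
ee_rot: [-0.625, 0.781, 0.0, 0.005]
contact_force: [-1.1, -0.5, -0.7]
gripper_width: 43.0
```

```bash
python3 -c "
from h import *
tool()"
```

```text
t 2.8 pos [645.  269.5  61.3] jaw -102.7 F [-1.1 -0.5 -0.7] w 43.0 j [ 0.63  0.65  0.   -0.   -0.92  0.72]
```

Request:
play_rows(offset=[[-3.3, 2, 0], [0, 0, 0], [0, 0, 0]], turn=[0.005, 0, 0])

```text
clock: 3.05
position: [642.4, 275.4, 66.9]
ee_rot: [-0.629, 0.777, -0.001, 0.009]
contact_force: [0.2, 0.8, -0.4]
gripper_width: 42.6
```

```bash
python3 -c "
from h import *
tool()"
```

```text
t 3.0 pos [642.4 275.4  66.9] jaw -102.1 F [ 0.2  0.8 -0.4] w 42.6 j [ 0.64  0.64  0.    0.   -0.92  0.72]
```

Request:
play_rows(offset=[[0, 0, 0], [0, 0, 0], [0, 0, 0]], turn=[0, 0, 0])

```text
clock: 3.35
position: [644.3, 277.0, 71.9]
ee_rot: [-0.629, 0.777, -0.001, 0.013]
contact_force: [0.6, -0.0, 0.7]
gripper_width: 42.9
```

Request:
play_rows(offset=[[0, 0, 0]], turn=[0])

```text
clock: 3.45
position: [644.6, 277.0, 72.5]
ee_rot: [-0.629, 0.777, -0.001, 0.013]
contact_force: [0.4, -0.4, -0.7]
gripper_width: 42.8
```

Request:
play_rows(offset=[[-1, -2, -3], [-1, -2, -3], [-0.5, -1, -2], [0, 0, -1], [0, 0, 0], [0, 0, 0]], turn=[0, 0, 0, 0, 0, 0])

```text
clock: 4.05
position: [641.6, 270.6, 61.9]
ee_rot: [-0.629, 0.778, -0.001, 0.012]
contact_force: [0.5, -0.0, -0.8]
gripper_width: 42.6
```

```bash
python3 -c "
from h import *
s=tool(); print(s['ee_rot'].round(4),s['joint_vel'].round(3))"
```

```text
t 4.0 pos [641.6 270.6  61.9] jaw -102.1 F [ 0.5 -0.  -0.8] w 42.6 j [ 0.63  0.63 -0.02  0.   -0.89  0.73]
[-0.6287  0.7776 -0.0013  0.0123] [-0.001  0.002 -0.001 -0.     0.     0.001]
```

Request:
play_rows(offset=[[0, 0, 40], [0, 0, 40], [0, 0, 38], [0, 0, 0], [0, 0, 0], [0, 0, 0], [0, 0, 0], [0, 0, 0]], turn=[0, 0, 0, 0, 0, 0, 0, 0])

```text
clock: 4.85
position: [639.6, 269.5, 180.5]
ee_rot: [-0.629, 0.778, -0.001, 0.009]
contact_force: [-0.2, -0.3, -0.1]
gripper_width: 42.9
```

```bash
python3 -c "
from h import *
s=tool(); print(s['ee_rot'].round(4),s['joint_vel'].round(3))"
```

```text
t 4.8 pos [639.6 269.5 180.5] jaw -102.1 F [-0.2 -0.3 -0.1] w 42.9 j [ 0.63  0.53  0.11  0.   -1.14  0.73]
[-0.6287  0.7776 -0.001   0.0091] [ 0.     0.011 -0.012 -0.004  0.    -0.   ]
```

Request:
play_rows(offset=[[0, 0, 50], [0, 0, 50], [0, 0, 0], [0, 0, 0], [0, 0, 0], [0, 0, 0], [0, 0, -15], [0, 0, -25], [0, 0, -25], [0, 0, -15], [0, 0, -8], [0, 0, -3]], turn=[0, 0, 0, 0, 0, 0, 0, 0, 0, 0, 0, 0])

```text
clock: 6.05
position: [634.3, 266.3, 173.5]
ee_rot: [-0.628, 0.778, 0.0, -0.004]
contact_force: [-0.4, 0.1, -0.8]
gripper_width: 42.6
```

```bash
python3 -c "
from h import *
s=tool(); print(s['ee_rot'].round(4),s['joint_vel'].round(3))"
```

```text
t 6.0 pos [634.3 266.3 173.5] jaw -102.1 F [-0.4  0.1 -0.8] w 42.6 j [ 0.63  0.54  0.11 -0.   -1.15  0.73]
[-6.284e-01  7.779e-01  4.000e-04 -4.300e-03] [-0.002  0.028 -0.043  0.005  0.066 -0.001]
```

Request:
play_rows(offset=[[1, 1, -10], [2, 1, -20], [2, 1, -20], [1, 1, -20], [1, 1, -15], [0, 0, -10], [0, 0, -6], [0, 0, -4], [0, 0, -2], [0, 0, 0]], turn=[0, 0, 0, 0, 0, 0, 0, 0, 0, 0])

```text
clock: 7.05
position: [644.7, 273.3, 64.9]
ee_rot: [-0.629, 0.778, -0.001, 0.0]
contact_force: [-0.2, -0.3, -0.1]
gripper_width: 42.7
```

```bash
python3 -c "
from h import *
s=tool(); print(s['ee_rot'].round(4),s['joint_vel'].round(3))"
```

```text
t 7.0 pos [644.7 273.3  64.9] jaw -102.1 F [-0.2 -0.3 -0.1] w 42.7 j [ 0.63  0.65  0.02  0.   -0.94  0.73]
[-6.288e-01  7.776e-01 -7.000e-04  5.000e-04] [-0.    -0.008  0.008  0.004  0.     0.   ]
```

Request:
play_rows(offset=[[-1.5, -1, -1], [-1.5, -1, -1], [0, 0, -0.5], [0, 0, 0], [0, 0, 0]], turn=[-0.003, 0, 0, 0, 0])

```text
clock: 7.55
position: [642.4, 271.6, 64.7]
ee_rot: [-0.628, 0.779, -0.001, 0.003]
contact_force: [-0.5, -0.2, -0.1]
gripper_width: 42.3
```

Request:
play_rows(offset=[[0, 0, 0], [0, 0, 0], [0, 0, 0], [0, 0, 0], [0, 0, 0], [0, 0, 0]], turn=[0, 0, 0, 0, 0, 0], grip=-1)

```text
clock: 8.15
position: [642.7, 271.8, 65.0]
ee_rot: [-0.628, 0.779, -0.001, 0.003]
contact_force: [0.1, -0.0, 0.3]
gripper_width: 11.2
```

```bash
python3 -c "
from h import *
s=tool(); print(s['ee_rot'].round(4),s['joint_vel'].round(3))"
```

```text
t 8.2 pos [642.7 271.8  65. ] jaw -102.2 F [ 0.1 -0.   0.3] w 11.2 j [ 0.63  0.64  0.    0.   -0.93  0.72]
[-0.6276  0.7785 -0.0011  0.0029] [ 0.002 -0.001  0.001 -0.001  0.001 -0.   ]
```

Request:
play_rows(offset=[[0, 0, 5], [0, 0, 12], [0, 0, 20], [0, 0, 20], [0, 0, 20], [0, 0, 20], [0, 0, 15], [0, 0, 8], [0, -5, 4], [0, -12, 1], [0, -20, 0], [0, -25, 0]], turn=[0, 0, 0, 0, 0, 0, 0, 0, 0.02, 0.02, 0.02, 0.02])

```text
clock: 9.35
position: [640.8, 209.4, 199.4]
ee_rot: [-0.662, 0.749, -0.001, 0.003]
contact_force: [0.6, 0.2, -1.6]
gripper_width: 11.1
```

Request:
play_rows(offset=[[0, -25, 0], [0, -25, 0], [0, -25, 0], [0, -25, 0], [0, -25, 0], [0, -25, 0], [0, -22, 0], [0, -15, 0], [0, -8, 0], [0, -4, 0], [0, -2, 0], [0, 0, 0]], turn=[0.02, 0.02, 0.02, 0.02, 0.02, 0.02, 0.02, 0, 0, 0, 0, 0])

```text
clock: 10.55
position: [635.1, -5.3, 193.9]
ee_rot: [0.716, -0.698, -0.003, 0.003]
contact_force: [-0.3, 0.6, -0.8]
gripper_width: 10.9
```

Run:
```python
from h import *
s=tool(); print(s['ee_rot'].round(4),s['joint_vel'].round(3))
im,d,K,T=cam("wrist"); P=cloud(d,K,T); save("w2",im)
for c,lo,hi in (("brass",80,92),("yellow",100,400)):
  for b in blobs(im,P,c,lo,hi,20): print(c,b[0],b[1],rect(b[2]),b[3])
```

```text
t 10.6 pos [635.1  -5.3 193.9] jaw -88.6 F [-0.3  0.6 -0.8] w 10.9 j [ 0.24  0.43 -0.01 -0.   -1.13  1.35]
[ 0.7158 -0.6983 -0.0031  0.0026] [ 0.008  0.003  0.004 -0.     0.    -0.001]
brass 4224 [281. 202.] c=(640.2,-9.9) L=59.8 W=47.9 longaxis=-89.8deg [85.  86.3 87.5]
yellow 3088 [274. 294.] c=(664.5,-3.9) L=90.4 W=12.3 longaxis=2.8deg [195.7 225.5 227. ]
```

View pics/w2.png

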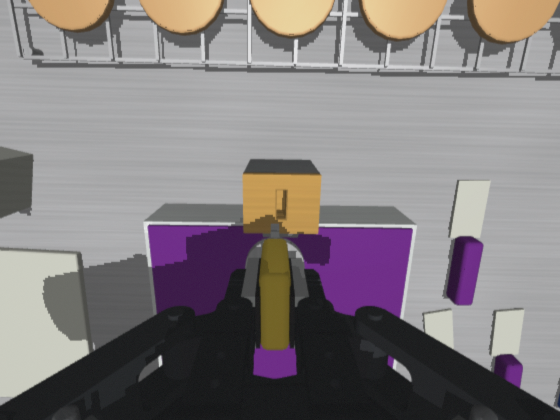

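```bash
cat >> h.py <<'E'
def onplane(uv,z,K,T):
    r=np.c_[(uv[:,0]-K[0,2])/K[0,0],(uv[:,1]-K[1,2])/K[1,1],np.ones(len(uv))]@T[:3,:3]
    c=-T[:3,:3].T@T[:3,3]; return c+r*((z-c[2])/r[:,2])[:,None]
def slot(im,K,T,lo=(640,-11)):
    c=T[:3,:3]@np.array([*lo,86])+T[:3,3]; u,v=int(K[0,0]*c[0]/c[2]+K[0,2]),int(K[1,1]*c[1]/c[2]+K[1,2])
    g=im.astype(int).sum(2); w=22; sub=g[v-w:v+w,u-w:u+w]
    m=(sub<0.62*np.median(sub)).astype(np.uint8); n,l,s,_=cv2.connectedComponentsWithStats(m)
    for i in range(1,n):
        if s[i,4]>25:
            vv,uu=np.nonzero(l==i); q=onplane(np.c_[uu+u-w,vv+v-w].astype(float),86,K,T)[:,:2].astype(np.float32)
            print("dark",s[i,4],(uu.mean()+u-w).round(),(vv.mean()+v-w).round(),rect(cv2.minAreaRect(q)))
E
python3 - <<'E'
from h import *
s=tool(); im,d,K,T=cam("wrist"); P=cloud(d,K,T)
slot(im,K,T)
m=(P[...,2]>222)&(P[...,2]<232)&(abs(P[...,1]+5)<30)
hsv=cv2.cvtColor(im,cv2.COLOR_RGB2HSV); m&=cv2.inRange(hsv,(18,120,40),(34,255,255))>0
print("bow top",m.sum(),rect(cv2.minAreaRect(P[m][:,:2].astype(np.float32))))
g=im[185:225,265:297].astype(int).sum(2)
print(g[::4,::2])
E
```

```text
t 10.6 pos [635.1  -5.1 194. ] jaw -88.6 F [-0.2 -0.4 -1.2] w 10.9 j [ 0.25  0.43 -0.01 -0.   -1.13  1.35]
dark 142 283.0 208.0 c=(639.9,-10.3) L=22.4 W=6.8 longaxis=-3.5deg
dark 175 269.0 221.0 c=(627.1,-1.7) L=16.7 W=8.3 longaxis=-88.6deg
bow top 2268 c=(636.1,-4.6) L=32.8 W=11.8 longaxis=1.2deg
[[440 440 437 436 437 437 437 439 438 438 438 438 440 440 437 440]
 [438 439 439 439 439 434 397 400 399 369 383 399 441 440 436 439]
 [439 439 438 438 438 420 414 441 439 267 203 338 434 438 438 435]
 [434 434 432 436 435 413 425 434 435 267 205 334 432 429 434 435]
 [429 425 430 429 428 410 435 446 446 270 197 337 425 426 428 427]
 [433 434 433 434 434 411 422 436 428 254 198 358 433 432 431 433]
 [429 430 428 430 431 401 342 374 369 213 203 358 429 427 426 429]
 [427 424 425 422 431 399 237 219 221 201 204 377 433 430 432 431]
 [252 229 224 226 249 258 233 218 221 218 217 379 429 427 427 427]
 [221 221 223 226 222 223 242 378 418 419 405 418 423 422 425 422]]
```

Wrist view: the keyhole is at (282,204), which puts the lock at about (640,−9.7) mm. The key is held at (274,294), level with the jaws. I'll align it and descend.

Request:
play_rows(offset=[[1, -1.5, -3], [1, -1.5, -8], [1, -1.5, -10], [1, -0.7, -10], [0, 0, -8], [0, 0, -5], [0, 0, -3], [0, 0, -1], [0, 0, 0], [0, 0, 0]], turn=[-0.008, -0.008, 0, 0, 0, 0, 0, 0, 0, 0])

```text
clock: 11.65
position: [639.0, -9.0, 140.3]
ee_rot: [0.711, -0.704, -0.004, 0.003]
contact_force: [-0.1, 0.4, -1.3]
gripper_width: 10.9
```

```bash
cat >> h.py <<'E'
from scipy.spatial.transform import Rotation as Ro
def tl():
    s=tool(); z=Ro.from_quat(s["ee_rot"]).as_matrix()[:,2]; print("tilt xy",z[:2].round(4)); return s
E
python3 - <<'E'
from h import *
s=tl(); im,d,K,T=cam("wrist"); P=cloud(d,K,T); zt=s["position"][2]+32
m=(abs(P[...,2]-zt)<5)&(abs(P[...,1]+8)<30)
hsv=cv2.cvtColor(im,cv2.COLOR_RGB2HSV); m&=cv2.inRange(hsv,(18,120,40),(34,255,255))>0
print("bow top",m.sum(),rect(cv2.minAreaRect(P[m][:,:2].astype(np.float32))))
for b in blobs(im,P,"brass",82,90,20): print(b[0],b[1],rect(b[2]),b[3])
E
```

```text
t 11.7 pos [639.   -9.  140.3] jaw -89.4 F [-0.1  0.4 -1.3] w 10.9 j [ 0.24  0.49 -0.07 -0.   -1.03  1.35]
tilt xy [-0.0103  0.0004]
bow top 2341 c=(639.1,-8.7) L=34.8 W=11.9 longaxis=1.0deg
5118 [277. 224.] c=(640.6,-9.8) L=60.0 W=47.7 longaxis=-89.3deg [85.1 86.3 87.3]
```

Request:
play_rows(offset=[[0.9, -0.5, 1], [0.9, -0.5, 0], [0, 0, 0], [0, 0, -2], [0, 0, -2], [0, 0, -2], [0, 0, -2], [0, 0, 0]], turn=[0, 0, 0, 0, 0, 0, 0, 0])

```text
clock: 12.5
position: [641.4, -10.0, 133.9]
ee_rot: [0.711, -0.704, -0.003, 0.003]
contact_force: [-0.8, 0.1, -0.0]
gripper_width: 11.5
```

```bash
python3 -c "
from h import *
tl()"
```

```text
t 12.5 pos [641.4 -10.  133.9] jaw -89.4 F [-0.8  0.1 -0. ] w 11.5 j [ 0.23  0.49 -0.07 -0.   -1.01  1.35]
tilt xy [-0.0082  0.0009]
```

Request:
play_rows(offset=[[0, 0, -2], [0, 0, -3], [0, 0, -3], [0, 0, -3], [0, 0, -2], [0, 0, -1], [0, 0, 0]], turn=[0, 0, 0, 0, 0, 0, 0])

```text
clock: 13.2
position: [641.3, -10.0, 118.2]
ee_rot: [0.711, -0.704, -0.003, 0.003]
contact_force: [-0.6, 0.8, -0.8]
gripper_width: 11.0
```

```bash
python3 -c "
from h import *
tl()"
```

```text
t 13.2 pos [641.3 -10.  118.2] jaw -89.4 F [-0.6  0.8 -0.8] w 11.0 j [ 0.23  0.51 -0.09 -0.   -0.98  1.35]
tilt xy [-0.0089  0.0007]
```

Going in freely; about 5 mm left to home.

Request:
play_rows(offset=[[0, 0, -1.5], [0, 0, -2], [0, 0, -2], [0, 0, -1.5], [0, 0, -1.5], [0, 0, -1]], turn=[0, 0, 0, 0, 0, 0])

```text
clock: 13.8
position: [641.8, -10.0, 112.9]
ee_rot: [0.711, -0.703, -0.002, 0.002]
contact_force: [-1.7, -0.4, 2.7]
gripper_width: 11.3
```

Run:
```python
from h import *
s=tl(); im,d,K,T=cam("wrist"); P=cloud(d,K,T); zt=s["position"][2]+32
hsv=cv2.cvtColor(im,cv2.COLOR_RGB2HSV); m=(abs(P[...,1]+10)<30)&(P[...,2]>zt-10)&(cv2.inRange(hsv,(18,120,40),(34,255,255))>0)
print(np.percentile(P[m][:,2],[50,90]))
```

```text
t 13.8 pos [641.8 -10.  112.9] jaw -89.3 F [-1.7 -0.4  2.7] w 11.3 j [ 0.24  0.51 -0.1  -0.   -0.97  1.35]
tilt xy [-0.0066 -0.0004]
[144.83815326 145.78461886]
```

Request:
play_rows(offset=[[0, 0, 0], [0, 0, -0.3], [0, 0, -0.3], [0, 0, -0.3], [0, 0, -0.3], [0, 0, -0.3]], turn=[-0.05, -0.1, -0.1, -0.1, -0.1, -0.05])

```text
clock: 14.45
position: [642.0, -10.8, 112.9]
ee_rot: [-0.507, 0.862, 0.002, -0.002]
contact_force: [-1.4, -0.0, 2.3]
gripper_width: 10.8
```

```bash
python3 -c "
from h import *
s=tl(); print(s['wrist_torque'])"
```

```text
t 14.4 pos [642.  -10.8 112.9] jaw -119.1 F [-1.4 -0.   2.3] w 10.8 j [ 0.23  0.51 -0.1  -0.   -0.97  0.83]
tilt xy [-0.0049  0.0008]
[-0.06341841  0.37877965  0.03602418]
```

Request:
play_rows(offset=[[0, 0.3, -0.2], [-0.2, 0.2, -0.2], [-0.2, 0.2, -0.2], [-0.2, 0.2, -0.2], [0, 0, -0.2], [0, 0, -0.2], [0, 0, -0.2], [0, 0, -0.2], [0, 0, -0.2], [0, 0, -0.2]], turn=[-0.1, -0.1, -0.1, -0.1, -0.1, -0.1, -0.1, -0.1, -0.1, -0.05])

```text
clock: 15.45
position: [641.5, -12.0, 112.9]
ee_rot: [-0.039, 0.999, 0.0, -0.002]
contact_force: [-2.0, 0.4, 3.8]
gripper_width: 11.3
```

Run:
```python
from h import *
s=tl(); print(s['wrist_torque'])
im,d,K,T=cam("top"); P=cloud(d,K,T)
for c in("purple",):
  for b in blobs(im,P,c,50,110,200): print(b[0],b[1],rect(b[2]),b[3])
for x in(475,500,560,590): 
  m=(abs(P[...,0]-x)<5)&(abs(P[...,1]-60)<30); print(x,np.median(P[m][:,2]).round(1))
```

```text
t 15.4 pos [641.5 -12.  112.9] jaw -175.5 F [-2.   0.4  3.8] w 11.3 j [ 0.23  0.51 -0.1  -0.   -0.96 -0.15]
tilt xy [-0.0042  0.0001]
[0.00694528 0.71144058 0.16308603]
8125 [290. 177.] c=(531.3,-11.1) L=226.7 W=162.9 longaxis=-89.1deg [65.  73.3 81.6]
475 523.5
500 71.9
560 76.8
590 425.0
```

The cover has sprung up: its height now runs from 65 to 82 mm. I'll turn the key back and let it go, leaving it in the lock for now.

Request:
play_rows(offset=[[0, 0, 0], [0, 0, 0], [0, 0, 0], [0, 0, 0], [0, 0, 0], [0, 0, 0], [0, 0, 0], [0, 0, 0], [0, 0, 0], [0, 0, 0], [0, 0, 0], [0, 0, 0]], turn=[0.08, 0.13, 0.13, 0.13, 0.13, 0.13, 0.13, 0.13, 0.13, 0.13, 0.13, 0.06])

```text
clock: 16.7
position: [642.7, -10.3, 112.9]
ee_rot: [0.714, -0.7, 0.0, -0.0]
contact_force: [-0.3, -1.2, 1.5]
gripper_width: 11.0
```

Request:
play_rows(offset=[[0, 0, 0], [0, 0, 0]], turn=[0.03, 0])

```text
clock: 16.9
position: [642.7, -10.5, 112.9]
ee_rot: [0.726, -0.688, 0.0, -0.0]
contact_force: [-1.0, 0.5, 1.6]
gripper_width: 11.1
```

```bash
python3 -c "
from h import *
s=tl(); print(s['wrist_torque'])"
```

```text
t 16.9 pos [642.7 -10.5 112.9] jaw -87.0 F [-1.   0.5  1.6] w 11.1 j [ 0.24  0.51 -0.1   0.   -0.96  1.39]
tilt xy [ 0.0012 -0.    ]
[0.06536108 0.35463616 0.0362509 ]
```

Request:
play_rows(offset=[[0, 0, 0], [0, 0, 0], [0, 0, 0], [0, 0, 5], [0, 0, 12], [0, 0, 20], [0, 0, 20], [0, 0, 18], [0, 0, 12], [-5, 0, 6], [-12, 0, 3], [-20, 0, 0]], turn=[-0.04, 0, 0, 0, 0, 0, 0, 0, 0, 0, 0, 0], grip=0.2)

```text
clock: 18.1
position: [605.7, -10.6, 215.2]
ee_rot: [0.712, -0.702, 0.002, -0.002]
contact_force: [0.0, 0.0, 0.1]
gripper_width: 51.3
```

Request:
play_rows(offset=[[-22, 0, 0], [-20, 0, 0], [-14, -1, 0], [-8, 0, 0], [-4, 0, 0], [-2, 0, 0], [0, 0, 0], [0, 0, 0]], turn=[0, 0, 0, 0, 0, 0, 0, 0], grip=1)

```text
clock: 18.9
position: [524.8, -12.2, 212.5]
ee_rot: [0.712, -0.702, -0.001, 0.001]
contact_force: [0.6, -0.7, 0.1]
gripper_width: 85.4
```

Run:
```python
from h import *
s=tl(); im,d,K,T=cam("wrist"); P=cloud(d,K,T); save("w3",im); np.savez("w3.npz",im=im,P=P)
g=im.max(2); m=(g<70)&(P[...,2]>93)&(P[...,2]<118)&(abs(P[...,0]-530)<40)&(abs(P[...,1]+11)<50)
print(m.sum(),rect(cv2.minAreaRect(P[m][:,:2].astype(np.float32))),np.percentile(P[m][:,2],[5,50,95]))
for b in blobs(im,P,"yellow",60,170,20): print(b[0],b[1],rect(b[2]),b[3])
for b in blobs(im,P,"purple",50,120,100): print(b[0],b[1],rect(b[2]),b[3])
```

```text
t 18.9 pos [524.8 -12.2 212.5] jaw -89.2 F [ 0.6 -0.7  0.1] w 85.4 j [ 0.29  0.23 -0.26 -0.   -1.08  1.3 ]
tilt xy [-0.0032  0.0003]
1702 c=(530.2,-11.1) L=68.7 W=13.7 longaxis=-89.2deg [ 95.26017004 103.80722305 105.17991927]
4634 [274.  49.] c=(640.1,-9.8) L=59.0 W=47.0 longaxis=-89.3deg [ 85.2  86.7 145.6]
47007 [274. 181.] c=(529.0,-11.0) L=230.7 W=168.9 longaxis=-89.2deg [66.4 75.9 82.3]
```

View pics/w3.png

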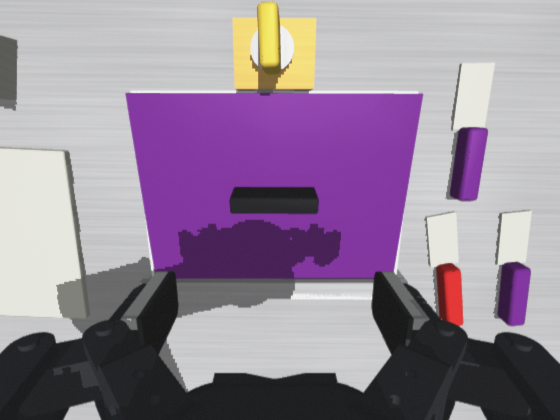

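Wrist view: the key is home in the lock at (268,40) and the cover is sprung up. Its handle is at (274,200), about (530.5,−11) mm with its top at z 104. I'll grip it across its ends, jaws along y, so that the cover can pivot about y.

Request:
play_rows(offset=[[0, 0.2, -8], [0, 0.2, -18], [0, 0.3, -22], [0, 0.3, -22], [0, 0, -20], [0, 0, -16], [0, 0, -12], [0, 0, -8], [0, 0, -4], [0, 0, -2], [0, 0, 0]], turn=[0, 0, 0, 0, 0, 0, 0, 0, 0, 0, 0])

```text
clock: 20.05
position: [526.6, -11.3, 70.3]
ee_rot: [0.711, -0.703, -0.002, 0.002]
contact_force: [-0.6, -0.4, -0.3]
gripper_width: 85.8
```

```bash
python3 -c "
from h import *
s=tl()"
```

```text
t 20.1 pos [526.6 -11.3  70.3] jaw -89.3 F [-0.6 -0.4 -0.3] w 85.8 j [ 0.29  0.4  -0.43 -0.   -0.74  1.3 ]
tilt xy [-0.005  -0.0004]
```

Request:
play_rows(offset=[[1.5, 0, -1], [1.5, 0, -1], [0.8, 0, 0], [0, 0, 0]], turn=[0, 0, 0, 0])

```text
clock: 20.45
position: [532.1, -10.9, 70.1]
ee_rot: [0.711, -0.703, -0.0, 0.0]
contact_force: [-0.7, 0.8, -0.4]
gripper_width: 85.3
```

Request:
play_rows(offset=[[0, 0, 0], [0, 0, 0], [0, 0, 0], [0, 0, 0], [0, 0, 0]], turn=[0, 0, 0, 0, 0], grip=-1)

```text
clock: 20.95
position: [532.4, -11.0, 71.0]
ee_rot: [0.711, -0.703, -0.0, -0.0]
contact_force: [-0.3, 0.0, 0.8]
gripper_width: 69.0
```

```bash
python3 -c "
from h import *
s=tl()"
```

```text
t 20.9 pos [532.4 -11.   71. ] jaw -89.3 F [-0.3  0.   0.8] w 69.0 j [ 0.28  0.41 -0.42 -0.   -0.74  1.3 ]
tilt xy [0.0005 0.0007]
```

Request:
play_rows(offset=[[0, 0, 2], [0, 0, 3], [0, 0, 3], [0, 0, 3], [0, 0, 2], [0, 0, 1], [0, 0, 0]], turn=[0, 0, 0, 0, 0, 0, 0])

```text
clock: 21.65
position: [528.4, -11.1, 80.1]
ee_rot: [0.71, -0.704, -0.004, 0.002]
contact_force: [1.7, -0.8, -9.4]
gripper_width: 68.9
```

```bash
cat >> h.py <<'E'
def cover(n="top",zlo=40):
    im,d,K,T=cam(n); P=cloud(d,K,T)
    hsv=cv2.cvtColor(im,cv2.COLOR_RGB2HSV); lo,hi=HS["purple"]
    m=(cv2.inRange(hsv,lo,hi)>0)&(P[...,2]>zlo); l=cv2.connectedComponentsWithStats(m.astype(np.uint8)); i=1+np.argmax(l[2][1:,4]); m=l[1]==i
    q=P[m]; A=np.c_[q[:,:2],np.ones(len(q))]; c=np.linalg.lstsq(A,q[:,2],rcond=None)[0]
    r=abs(A@c-q[:,2])<4; c=np.linalg.lstsq(A[r],q[r,2],rcond=None)[0]
    q=q[r]; print(n,"cover top plane slope x,y",c[:2].round(3),"x range",np.percentile(q[:,0],[.5,99.5]).round(1),"y",np.percentile(q[:,1],[.5,99.5]).round(1),"z",np.percentile(q[:,2],[.5,99.5]).round(1),"n",len(q))
    return im,P
E
python3 -c "
from h import *
s=tl(); cover(); im,P=cover('wrist'); save('w4',im)"
```

```text
t 21.6 pos [528.4 -11.1  80.1] jaw -89.5 F [ 1.7 -0.8 -9.4] w 68.9 j [ 0.28  0.39 -0.42 -0.01 -0.77  1.3 ]
tilt xy [-0.0082  0.0017]
top cover top plane slope x,y [-0.011 -0.033] x range [486.7 546.1] y [-122.9  100.7] z [74.1 85.5] n 756
wrist cover top plane slope x,y [0.174 0.001] x range [501.4 610.8] y [-123.8  102.3] z [77.9 97.7] n 110527
```

Request:
play_rows(offset=[[0, 0, 2], [0, 0, 3], [0, 0, 3], [0, 0, 3], [0, 0, 2], [0, 0, 0]], turn=[0, 0, 0, 0, 0, 0])

```text
clock: 22.35
position: [522.9, -11.5, 91.4]
ee_rot: [0.709, -0.705, -0.008, 0.006]
contact_force: [0.3, -0.2, -11.7]
gripper_width: 68.5
```

```bash
python3 -c "
from h import *
s=tl(); im,P=cover('wrist'); save('w4',im)"
```

```text
t 22.4 pos [522.9 -11.5  91.4] jaw -89.7 F [  0.3  -0.2 -11.7] w 68.5 j [ 0.28  0.37 -0.41 -0.01 -0.81  1.3 ]
tilt xy [-0.0197  0.0017]
wrist cover top plane slope x,y [0.313 0.003] x range [492.1 606.9] y [-123.7  101.4] z [ 82.7 119. ] n 112922
```

Request:
play_rows(offset=[[2, 0, 0.6], [3, 0, 0.9], [3, 0, 0.9], [3, 0, 0.9], [2, 0, 0.6], [0, 0, 0]], turn=[0, 0, 0, 0, 0, 0])

```text
clock: 23.0
position: [540.4, -11.7, 98.7]
ee_rot: [0.71, -0.704, -0.005, 0.005]
contact_force: [0.4, -0.2, -2.8]
gripper_width: 69.0
```

```bash
python3 -c "
from h import *
s=tl(); im,P=cover('wrist'); save('w4',im)"
```

```text
t 23.0 pos [540.4 -11.7  98.7] jaw -89.5 F [ 0.4 -0.2 -2.8] w 69.0 j [ 0.28  0.39 -0.36 -0.01 -0.84  1.31]
tilt xy [-0.0137  0.0002]
wrist cover top plane slope x,y [0.3   0.002] x range [510.1 624.5] y [-124.   101.3] z [ 90.7 125.5] n 113029
```

View pics/w4.png

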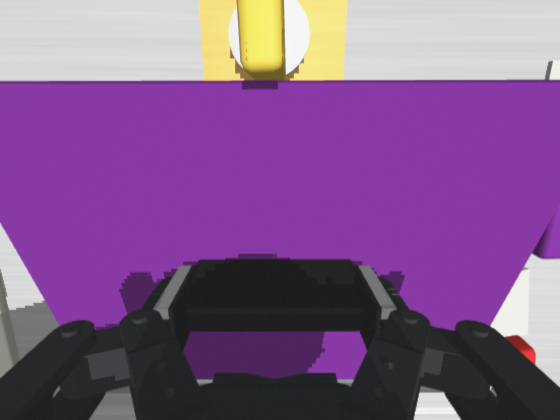

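Wrist view: the cover is held at about 0.29 rad with its rear edge at row 82, right by the key bow at (262,60). The lip is free: the force is down to the cover's weight. I'll back off slightly and lift.

Request:
play_rows(offset=[[-1.5, 0, 1], [-1.5, 0, 4], [0, 0, 8], [0, 0, 14], [0, 0, 18], [0, 0, 20], [0, 0, 20], [0, 0, 18], [0, 0, 12], [0, 0, 6], [0, 0, 3], [0, 0, 0]], turn=[0, 0, 0, 0, 0, 0, 0, 0, 0, 0, 0, 0])

```text
clock: 24.25
position: [537.6, -11.9, 236.6]
ee_rot: [0.711, -0.703, -0.001, 0.001]
contact_force: [0.3, 0.5, -3.8]
gripper_width: 68.9
```

Run:
```python
from h import *
s=tl(); im,P=cover('wrist')
im,d,K,T=cam("top");P=cloud(d,K,T)
for r in silhouettes("top","board"):
    m=r["mask"]&(d>0)&(abs(P[...,2]-10)<4); print(r["score"],rect(cv2.minAreaRect(P[m][:,:2].astype(np.float32))))
for b in blobs(im,P,"yellow",60,170,20)+blobs(im,P,"purple",12,40): print(b[0],b[1],rect(b[2]),b[3])
```

```text
t 24.2 pos [537.6 -11.9 236.6] jaw -89.4 F [ 0.3  0.5 -3.8] w 68.9 j [ 0.28  0.23 -0.2  -0.   -1.14  1.3 ]
tilt xy [-0.0031  0.0008]
wrist cover top plane slope x,y [0.311 0.004] x range [507.3 621.4] y [-124.2  100.9] z [228.2 264.1] n 112941
0.69 c=(465.0,399.0) L=200.6 W=97.0 longaxis=-1.8deg
292 [454. 174.] c=(554.8,-373.4) L=70.0 W=19.7 longaxis=8.3deg [15.7 22.6 26.5]
271 [380. 176.] c=(548.8,-210.0) L=72.1 W=18.2 longaxis=1.4deg [18.1 23.  26.5]
298 [418. 244.] c=(400.6,-290.0) L=69.7 W=18.7 longaxis=7.2deg [17.7 22.7 25.8]
```

Request:
play_rows(offset=[[0.5, 5, 0], [0.5, 12, 0], [0.5, 20, 0], [0.5, 28, 0], [0.5, 32, 0], [0.5, 32, 0], [0.5, 32, 0], [0.5, 32, 0], [0.5, 32, 0], [0.5, 25, 0], [0.5, 16, 0], [0.5, 8, 0]], turn=[0, 0, 0, 0, 0, 0, 0, 0, 0, 0, 0, 0])

```text
clock: 25.6
position: [538.9, 280.1, 228.9]
ee_rot: [0.711, -0.703, -0.004, 0.006]
contact_force: [0.3, -0.8, -2.9]
gripper_width: 68.8
```

Request:
play_rows(offset=[[0, 4, 0], [0, 0, 0], [0, 0, -5], [0, 0, -12], [0, 0, -18], [0, 0, -20], [0, 0, -20], [0, 0, -16], [0, 0, -10], [0, 0, -5], [0, 0, -2], [0, 0, 0]], turn=[0, 0, 0, 0, 0, 0, 0, 0, 0, 0, 0, 0])

```text
clock: 26.8
position: [538.1, 276.2, 112.8]
ee_rot: [0.708, -0.706, -0.004, 0.009]
contact_force: [0.9, 0.1, -2.5]
gripper_width: 68.3
```

```bash
python3 -c "
from h import *
s=tl(); im,P=cover('wrist'); save('w5',im)"
```

```text
t 26.8 pos [538.1 276.2 112.8] jaw -89.9 F [ 0.9  0.1 -2.5] w 68.3 j [ 0.74  0.46 -0.18 -0.01 -0.94  0.84]
tilt xy [-0.0183 -0.0059]
wrist cover top plane slope x,y [ 0.295 -0.006] x range [507.8 622.1] y [163.9 389.1] z [104.8 139.3] n 113076
```

Request:
play_rows(offset=[[2, 3, -5], [2, 3, -10], [2, 2, -14], [1, 0, -14], [1, 0, -10], [0, 0, -6], [0, 0, -3], [0, 0, -1], [0, 0, 0]], turn=[0, 0, 0, 0, 0, 0, 0, 0, 0])

```text
clock: 27.75
position: [548.1, 286.7, 45.8]
ee_rot: [0.708, -0.706, -0.004, 0.006]
contact_force: [0.2, -0.4, -3.1]
gripper_width: 68.7
```

```bash
python3 -c "
from h import *
s=tl(); im,P=cover('wrist')"
```

```text
t 27.8 pos [548.1 286.7  45.8] jaw -89.8 F [ 0.2 -0.4 -3.1] w 68.7 j [ 0.74  0.56 -0.21 -0.01 -0.81  0.84]
tilt xy [-0.0148 -0.0034]
wrist cover top plane slope x,y [ 0.299 -0.003] x range [527.3 632. ] y [174.5 399. ] z [40.7 72.5] n 110979
```

Request:
play_rows(offset=[[0, 0, -2], [0, 0, -3], [0, 0, -3], [0, 0, -2], [0, 0, -2], [0, 0, 0]], turn=[0, 0, 0, 0, 0, 0])

```text
clock: 28.4
position: [549.9, 287.5, 37.4]
ee_rot: [0.709, -0.706, -0.003, 0.004]
contact_force: [-3.0, -0.4, 0.7]
gripper_width: 68.5
```

```bash
python3 -c "
from h import *
s=tl(); im,P=cover('wrist')"
```

```text
t 28.4 pos [549.9 287.5  37.4] jaw -89.8 F [-3.  -0.4  0.7] w 68.5 j [ 0.74  0.57 -0.22 -0.01 -0.79  0.84]
tilt xy [-0.0098 -0.0006]
wrist cover top plane slope x,y [0.283 0.   ] x range [555.5 633.7] y [176.  398.8] z [40.3 63. ] n 100935
```

Request:
play_rows(offset=[[0, 0, -1.5], [0, 0, -1.5], [0, 0, -1.5], [0, 0, -1], [0, 0, 0]], turn=[0, 0, 0, 0, 0])

```text
clock: 28.95
position: [550.0, 287.5, 37.3]
ee_rot: [0.709, -0.705, -0.003, 0.003]
contact_force: [-1.3, -1.0, 2.3]
gripper_width: 68.7
```

```bash
python3 -c "
from h import *
s=tl(); im,P=cover('wrist')"
```

```text
t 28.9 pos [550.  287.5  37.3] jaw -89.7 F [-1.3 -1.   2.3] w 68.7 j [ 0.74  0.57 -0.22 -0.01 -0.79  0.84]
tilt xy [-0.0085 -0.0005]
wrist cover top plane slope x,y [0.282 0.   ] x range [556.1 633.8] y [176.1 398.8] z [40.3 62.7] n 100728
```

Request:
play_rows(offset=[[0, 0, -4], [0, 0, -4], [0, 0, -4], [0, 0, 0]], turn=[0, 0, 0, 0])

```text
clock: 29.4
position: [550.3, 287.6, 37.4]
ee_rot: [0.709, -0.706, -0.002, 0.003]
contact_force: [-1.8, 0.1, 0.0]
gripper_width: 68.7
```

```bash
python3 -c "
from h import *
s=tl(); im,P=cover('wrist')"
```

```text
t 29.4 pos [550.3 287.6  37.4] jaw -89.7 F [-1.8  0.1  0. ] w 68.7 j [ 0.74  0.57 -0.22 -0.   -0.78  0.84]
tilt xy [-0.0059 -0.0013]
wrist cover top plane slope x,y [0.284 0.001] x range [555.4 633.9] y [176.3 399.2] z [40.3 63.1] n 101060
```

The cover won't go lower: it rests on the board (lip) and the stand (rear) at about 0.28 rad. I'll release it there.

Request:
play_rows(offset=[[0, 0, 0], [0, 0, 0], [0, 0, 0], [0, 0, 0], [0, 0, 0], [0, 0, 3], [0, 0, 8], [0, 0, 14], [0, 0, 20], [0, 0, 20], [0, 0, 20], [0, 0, 20]], turn=[0, 0, 0, 0, 0, 0, 0, 0, 0, 0, 0, 0], grip=1)

```text
clock: 30.65
position: [551.0, 287.8, 145.8]
ee_rot: [0.709, -0.705, -0.001, 0.002]
contact_force: [0.4, -0.3, 1.1]
gripper_width: 85.6
```

Request:
play_rows(offset=[[0, 0, 20], [0, 0, 20], [0, 0, 15], [0, 0, 8], [0, 0, 4], [0, 0, 0]], turn=[0, 0, 0, 0, 0, 0])

```text
clock: 31.25
position: [552.5, 288.5, 227.7]
ee_rot: [0.709, -0.705, 0.0, -0.006]
contact_force: [0.4, -0.3, -0.5]
gripper_width: 85.3
```

```bash
python3 -c "
from h import *
s=tl(); im,P=cover('wrist',20); save('w5',im)
g=im.max(2); m=(g<70)&(P[...,2]>45)&(P[...,2]<90)&(abs(P[...,0]-548)<40)&(abs(P[...,1]-287)<50)
print(m.sum(),rect(cv2.minAreaRect(P[m][:,:2].astype(np.float32))),np.percentile(P[m][:,2],[5,50,95]))
"
```

```text
t 31.2 pos [552.5 288.5 227.7] jaw -89.7 F [ 0.4 -0.3 -0.5] w 85.3 j [ 0.74  0.38 -0.01 -0.   -1.17  0.84]
tilt xy [0.0083 0.008 ]
wrist cover top plane slope x,y [0.277 0.001] x range [485.3 633.7] y [174.4 401.7] z [20.3 61.7] n 29796
1687 c=(551.6,288.1) L=69.1 W=18.4 longaxis=-89.6deg [47.43666123 67.09546057 69.89949118]
```

View pics/w5.png

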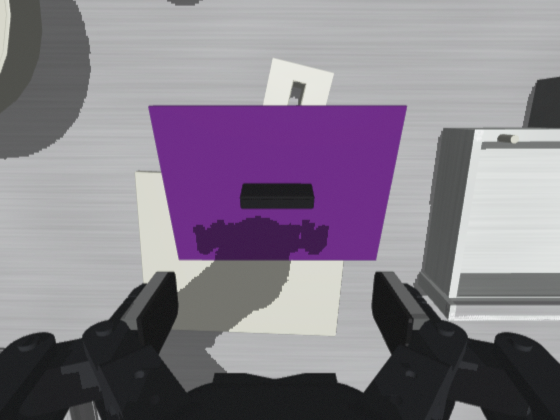

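Wrist view: the cover leans stably, handle at (277,195), lip on the board and rear on the stand, and the box is open. I'll fetch the scrapers next, starting with the one nearest the box.

Request:
play_rows(offset=[[0, -8, 0], [0, -18, 0], [0, -30, 0], [0, -40, 0], [0, -40, 0], [0, -40, 0], [0, -40, 0], [0, -40, 0], [0, -40, 0], [0, -40, 0], [0, -40, 0], [0, -40, 0]], turn=[0, 0, 0, 0, 0, 0, 0, 0, 0, 0, 0, 0], grip=0)

```text
clock: 32.5
position: [540.2, -152.1, 217.2]
ee_rot: [0.71, -0.704, -0.004, 0.004]
contact_force: [0.3, -0.7, 0.4]
gripper_width: 42.3
```

Request:
play_rows(offset=[[0, -30, -5], [0, -20, -10], [0, -12, -10], [0, -5, -10], [0, -3, -5], [0, 0, -3], [0, 0, 0]], turn=[0, 0, 0, 0, 0, 0, 0])

```text
clock: 33.2
position: [533.0, -232.0, 168.3]
ee_rot: [-0.707, 0.708, 0.008, -0.007]
contact_force: [0.9, -0.1, 0.1]
gripper_width: 42.9
```

```bash
cat >> h.py <<'E'
def scr(n="wrist"):
    im,d,K,T=cam(n); P=cloud(d,K,T)
    for b in blobs(im,P,"purple",20,40,60): print(n,b[0],b[1],rect(b[2]),b[3])
    return im,P
E
python3 -c "
from h import *
s=tl(); scr(); scr('top')"
```

```text
t 33.2 pos [ 533.  -232.   168.3] jaw -90.1 F [ 0.9 -0.1  0.1] w 42.9 j [-0.13  0.37 -0.18  0.   -1.04  1.7 ]
tilt xy [-0.0202  0.0012]
wrist 1901 [436. 167.] c=(557.8,-372.7) L=72.2 W=20.1 longaxis=7.4deg [21.2 24.1 25.4]
wrist 1773 [250. 174.] c=(551.4,-210.6) L=72.0 W=19.3 longaxis=1.7deg [22.  24.1 25.3]
wrist 121 [326. 336.] c=(388.5,-283.6) L=42.7 W=4.8 longaxis=11.8deg [20.7 23.4 24.8]
top 3268 [154. 184.] c=(524.9,286.5) L=228.5 W=94.8 longaxis=-90.0deg [21.1 29.4 38.5]
top 226 [380. 176.] c=(549.7,-210.3) L=69.8 W=17.2 longaxis=2.3deg [20.5 23.1 25.7]
top 217 [455. 176.] c=(551.4,-373.3) L=64.3 W=18.3 longaxis=7.4deg [20.8 23.1 26.1]
top 267 [418. 244.] c=(400.5,-289.8) L=69.8 W=18.2 longaxis=7.3deg [20.6 23.2 26.6]
```

Request:
play_rows(offset=[[3, 4, -8], [4, 5, -20], [4, 5, -28], [4, 4, -28], [3, 3, -26], [0, 0, -20], [0, 0, -12], [0, 0, -8], [0, 0, -5], [0, 0, -2], [0, 0, 0]], turn=[0.01, 0.01, 0.013, 0, 0, 0, 0, 0, 0, 0, 0])

```text
clock: 34.4
position: [558.7, -204.7, 10.1]
ee_rot: [0.723, -0.691, -0.0, 0.002]
contact_force: [-0.3, -0.2, 0.3]
gripper_width: 43.0
```

```bash
python3 -c "
from h import *
s=tl()"
```

```text
t 34.4 pos [ 558.7 -204.7   10.1] jaw -87.4 F [-0.3 -0.2  0.3] w 43.0 j [-0.08  0.58 -0.31  0.   -0.69  1.69]
tilt xy [-0.0034 -0.0024]
```

Request:
play_rows(offset=[[-2.5, -2, -2], [-2.5, -2, -2], [-1, -1, -1], [0, 0, 0], [0, 0, 0]], turn=[-0.01, 0, 0, 0, 0])

```text
clock: 34.9
position: [553.4, -210.8, 7.3]
ee_rot: [0.719, -0.695, 0.002, 0.001]
contact_force: [0.2, -0.5, -0.6]
gripper_width: 42.5
```

Request:
play_rows(offset=[[0, 0, 0], [0, 0, 0], [0, 0, 0], [0, 0, 0]], turn=[0, 0, 0, 0], grip=-1)

```text
clock: 35.3
position: [553.8, -210.8, 7.8]
ee_rot: [0.719, -0.695, 0.002, 0.0]
contact_force: [-0.7, 1.0, -1.2]
gripper_width: 18.4
```

```bash
python3 -c "
from h import *
s=tl()"
```

```text
t 35.3 pos [ 553.8 -210.8    7.8] jaw -88.0 F [-0.7  1.  -1.2] w 18.4 j [-0.09  0.57 -0.33  0.   -0.67  1.69]
tilt xy [ 0.0022 -0.0032]
```

Request:
play_rows(offset=[[0, 0, 5], [0, 0, 12], [0, 0, 20], [0, 0, 24], [0, 0, 22], [-5, 5, 14], [-8, 15, 6], [-10, 22, 0], [-10, 25, 0], [-10, 25, 0], [-6, 18, 0], [-3, 10, 0]], turn=[0, 0, 0, 0, 0, -0.01, -0.01, 0, 0, 0, 0, 0])

```text
clock: 36.5
position: [496.7, -86.8, 121.3]
ee_rot: [0.71, -0.705, 0.003, -0.001]
contact_force: [-0.1, -0.3, -0.9]
gripper_width: 18.5
```

Request:
play_rows(offset=[[-1, 5, 0], [0, 2, 0], [0, 0, 0]], turn=[0, 0, 0])

```text
clock: 36.8
position: [495.4, -78.6, 122.2]
ee_rot: [0.71, -0.704, 0.003, -0.002]
contact_force: [0.5, 0.7, -1.3]
gripper_width: 18.4
```

```bash
python3 -c "
from h import *
s=tl(); im,d,K,T=cam('wrist'); P=cloud(d,K,T)
for b in blobs(im,P,'purple',90,160,60): print(b[0],rect(b[2]),b[3])
"
```

```text
t 36.8 pos [495.4 -78.6 122.2] jaw -89.5 F [ 0.5  0.7 -1.3] w 18.4 j [ 0.17  0.29 -0.45  0.   -0.83  1.41]
tilt xy [ 0.0066 -0.0021]
6858 c=(493.7,-78.2) L=73.1 W=19.7 longaxis=0.3deg [134.1 138.5 139.6]
```

Request:
play_rows(offset=[[0, 0, -6], [0, 0, -14], [0, 0, -20], [0, 0, -20], [0, 0, -18], [0, 0, -12], [0, 0, -8], [0, 0, -4], [0, 0, -2], [0, 0, -1], [0, 0, 0]], turn=[0, 0, 0, 0, 0, 0, 0, 0, 0, 0, 0])

```text
clock: 37.95
position: [497.5, -82.9, 12.4]
ee_rot: [0.707, -0.707, 0.004, -0.001]
contact_force: [-0.0, -0.2, -0.4]
gripper_width: 18.5
```

```bash
python3 -c "
from h import *
s=tl()"
```

```text
t 38.0 pos [497.5 -82.9  12.4] jaw -89.9 F [-0.  -0.2 -0.4] w 18.5 j [ 0.16  0.46 -0.55  0.01 -0.55  1.41]
tilt xy [ 0.0072 -0.003 ]
```

Request:
play_rows(offset=[[0, 0, -0.5], [0, 0, 0], [0, 0, 0], [0, 0, 3], [0, 0, 8], [0, 0, 16], [0, 0, 22], [0, 0, 24], [0, 0, 20], [0, 0, 14], [0, -4, 8], [-2, -10, 4]], turn=[0, 0, 0, 0, 0, 0, 0, 0, 0, 0, 0.01, 0.02], grip=-0.3)

```text
clock: 39.15
position: [498.2, -95.9, 141.7]
ee_rot: [0.718, -0.695, 0.006, -0.006]
contact_force: [-0.7, -0.1, -0.9]
gripper_width: 29.7
```

Request:
play_rows(offset=[[-6, -18, 0], [-10, -24, 0], [-12, -28, 0], [-14, -28, 0], [-14, -28, 0], [-12, -24, 0], [-8, -16, 0], [-4, -9, 0], [-2, -5, 0], [0, -2, 0], [0, 0, 0]], turn=[0.02, 0.02, 0.02, 0.02, 0.02, 0, 0, 0, 0, 0, 0], grip=0)

```text
clock: 40.25
position: [409.6, -287.9, 142.9]
ee_rot: [0.754, -0.657, 0.005, -0.007]
contact_force: [0.3, -0.5, 0.2]
gripper_width: 42.8
```

```bash
python3 -c "
from h import *
s=tl(); scr(); scr('top')"
```

```text
t 40.2 pos [ 409.6 -287.9  142.9] jaw -82.1 F [ 0.3 -0.5  0.2] w 42.8 j [-0.29  0.26 -0.42 -0.01 -0.88  2.01]
tilt xy [0.0169 0.0029]
wrist 2265 [419.  41.] c=(547.4,-374.1) L=54.4 W=19.8 longaxis=7.3deg [21.4 24.  25.4]
wrist 3015 [14. 60.] c=(495.4,-85.3) L=72.5 W=18.9 longaxis=-3.5deg [21.6 27.6 29. ]
wrist 1925 [277. 216.] c=(402.2,-290.4) L=72.8 W=19.6 longaxis=7.3deg [22.  24.1 25.4]
top 3260 [154. 184.] c=(523.1,286.9) L=229.4 W=88.8 longaxis=89.7deg [21.3 29.6 38.9]
top 228 [321. 199.] c=(493.3,-81.9) L=69.0 W=15.5 longaxis=0.1deg [24.1 27.4 30.5]
top 137 [419. 250.] c=(386.5,-290.8) L=40.3 W=17.2 longaxis=4.3deg [20.6 22.8 27.1]
```

Request:
play_rows(offset=[[-2, -1, -8], [-3, -1, -18], [-3, 0, -24], [-1, 0, -26], [0, 0, -22], [0, 0, -14], [0, 0, -10], [0, 0, -6], [0, 0, -3], [0, 0, -1], [0, 0, 0]], turn=[-0.01, 0, 0, 0, 0, 0, 0, 0, 0, 0, 0])

```text
clock: 41.45
position: [402.3, -286.2, 4.7]
ee_rot: [0.752, -0.659, 0.007, -0.007]
contact_force: [0.5, 0.5, 0.3]
gripper_width: 42.4
```

```bash
python3 -c "
from h import *
s=tl()"
```

```text
t 41.5 pos [ 402.3 -286.2    4.7] jaw -82.4 F [0.5 0.5 0.3] w 42.4 j [-0.29  0.46 -0.58 -0.02 -0.51  2.01]
tilt xy [0.02   0.0019]
```

Request:
play_rows(offset=[[0, -2, 1], [0, -2, 1], [0, 0, 0], [0, 0, 0]], turn=[-0.003, 0, 0, 0])

```text
clock: 41.85
position: [403.7, -291.1, 8.8]
ee_rot: [0.751, -0.66, 0.009, -0.008]
contact_force: [-0.2, 0.2, 0.5]
gripper_width: 42.6
```

Request:
play_rows(offset=[[0, 0, 0], [0, 0, 0], [0, 0, 0], [0, 0, 0]], turn=[0, 0, 0, 0], grip=-1)

```text
clock: 42.25
position: [403.7, -291.2, 9.3]
ee_rot: [0.751, -0.66, 0.009, -0.008]
contact_force: [-0.2, 0.2, -0.4]
gripper_width: 18.5
```

Request:
play_rows(offset=[[0, 0, 5], [0, 0, 14], [0, 0, 24], [0, 0, 28], [0, 0, 22], [2, 6, 12], [5, 14, 6], [8, 22, 0], [10, 28, 0], [10, 30, 0], [10, 30, 0], [10, 30, 0]], turn=[0, 0, 0, 0, 0, 0, -0.02, -0.02, -0.02, -0.02, -0.02, -0.01])

```text
clock: 43.45
position: [456.4, -127.5, 126.9]
ee_rot: [0.709, -0.705, 0.009, -0.008]
contact_force: [0.2, -1.0, -1.2]
gripper_width: 18.2
```

Request:
play_rows(offset=[[10, 30, 0], [9, 26, 0], [7, 20, 0], [5, 12, 0], [3, 6, 0], [1, 3, 0], [0, 1, 0], [0, 0, 0]], turn=[-0.01, 0, 0, 0, 0, 0, 0, 0])

```text
clock: 44.25
position: [491.8, -23.3, 127.8]
ee_rot: [-0.707, 0.707, -0.009, 0.008]
contact_force: [0.0, -0.5, 0.3]
gripper_width: 18.6
```

```bash
python3 -c "
from h import *
s=tl(); im,d,K,T=cam('wrist'); P=cloud(d,K,T)
for b in blobs(im,P,'purple',90,190,60): print(b[0],rect(b[2]),b[3])
"
```

```text
t 44.2 pos [491.8 -23.3 127.8] jaw -90.0 F [ 0.  -0.5  0.3] w 18.6 j [ 0.29  0.26 -0.48  0.01 -0.81  1.28]
tilt xy [ 0.0232 -0.001 ]
6814 c=(491.1,-23.0) L=72.7 W=19.9 longaxis=-0.5deg [138.9 142.5 143.6]
```

Request:
play_rows(offset=[[1, 4, -6], [1, 5, -14], [1, 4, -20], [0, 2, -22], [0, 0, -18], [0, 0, -12], [0, 0, -8], [0, 0, -4], [0, 0, -2], [0, 0, -1], [0, 0, 0]], turn=[0.01, 0, 0, 0, 0, 0, 0, 0, 0, 0, 0])

```text
clock: 45.4
position: [495.0, -10.3, 16.1]
ee_rot: [0.709, -0.705, 0.009, -0.009]
contact_force: [0.3, 0.5, -0.1]
gripper_width: 18.1
```

```bash
python3 -c "
from h import *
s=tl()"
```

```text
t 45.4 pos [495.  -10.3  16.1] jaw -89.6 F [ 0.3  0.5 -0.1] w 18.1 j [ 0.31  0.44 -0.59  0.02 -0.52  1.25]
tilt xy [ 0.0262 -0.0003]
```

Lower the last 2–3 mm, release, and go for the third one.

Request:
play_rows(offset=[[0, 0, -1.5], [0, 0, -1], [0, 0, 0]], turn=[0, 0, 0])

```text
clock: 45.7
position: [496.0, -10.0, 14.7]
ee_rot: [0.709, -0.705, 0.01, -0.011]
contact_force: [-0.1, 0.9, -0.7]
gripper_width: 18.7
```

Request:
play_rows(offset=[[0, 0, 0], [0, 0, 0], [0, 0, 3], [0, 0, 8], [0, 0, 16], [0, 0, 24], [0, 0, 28], [0, 0, 24], [0, 0, 16], [1, -6, 8], [2, -14, 4], [4, -22, 0]], turn=[0, 0, 0, 0, 0, 0, 0, 0, 0, 0, 0, 0.01], grip=-0.2)

```text
clock: 46.9
position: [502.8, -52.2, 156.7]
ee_rot: [0.715, -0.699, 0.012, -0.013]
contact_force: [1.0, 0.3, -0.4]
gripper_width: 34.5
```

Request:
play_rows(offset=[[6, -30, 0], [7, -36, 0], [7, -38, 0], [7, -38, 0], [7, -38, 0], [7, -38, 0], [6, -32, 0], [5, -24, 0], [3, -14, 0], [2, -7, 0], [0, -3, 0], [0, 0, 0]], turn=[0.02, 0.02, 0.02, 0.02, 0.02, 0.01, 0, 0, 0, 0, 0, 0], grip=0)

```text
clock: 48.1
position: [555.9, -366.5, 153.8]
ee_rot: [0.753, -0.658, 0.007, -0.013]
contact_force: [0.5, -0.0, -0.7]
gripper_width: 42.8
```

```bash
python3 -c "
from h import *
s=tl(); scr(); scr('top')"
```

```text
t 48.1 pos [ 555.9 -366.5  153.8] jaw -82.3 F [ 0.5 -0.  -0.7] w 42.8 j [-0.35  0.5   0.01 -0.02 -1.05  2.06]
tilt xy [0.0269 0.0099]
wrist 1833 [284. 205.] c=(557.7,-373.4) L=71.8 W=19.0 longaxis=7.6deg [22.  24.1 25.4]
top 3245 [154. 184.] c=(524.8,286.5) L=229.4 W=92.7 longaxis=-89.1deg [21.1 29.5 38.4]
top 215 [288. 199.] c=(492.4,-9.3) L=69.8 W=13.2 longaxis=0.9deg [23.5 27.3 30.2]
top 235 [321. 199.] c=(493.0,-82.1) L=69.4 W=15.5 longaxis=0.4deg [23.8 27.3 30.5]
```

Request:
play_rows(offset=[[0, -2, -8], [0, -2, -20], [0, -2, -28], [0, -1, -28], [0, 0, -22], [0, 0, -14], [0, 0, -10], [0, 0, -6], [0, 0, -3], [0, 0, -1], [0, 0, 0]], turn=[0, 0, 0, 0, 0, 0, 0, 0, 0, 0, 0])

```text
clock: 49.3
position: [558.8, -368.2, 12.0]
ee_rot: [0.756, -0.654, 0.011, -0.014]
contact_force: [-0.3, 0.0, -1.0]
gripper_width: 42.5
```

```bash
python3 -c "
from h import *
s=tl()"
```

```text
t 49.3 pos [ 558.8 -368.2   12. ] jaw -81.7 F [-0.3  0.  -1. ] w 42.5 j [-0.35  0.66 -0.12 -0.03 -0.76  2.08]
tilt xy [0.0349 0.007 ]
```

Request:
play_rows(offset=[[0, -2, -2], [0, -2, -2], [0, -1, -1], [0, 0, 0], [0, 0, 0]], turn=[-0.01, 0, 0, 0, 0])

```text
clock: 49.8
position: [560.0, -374.5, 9.0]
ee_rot: [0.752, -0.658, 0.013, -0.015]
contact_force: [0.3, 0.5, 0.3]
gripper_width: 43.0
```

Request:
play_rows(offset=[[0, 0, 0], [0, 0, 0], [0, 0, 0], [0, 0, 0]], turn=[0, 0, 0, 0], grip=-1)

```text
clock: 50.2
position: [560.1, -374.5, 9.4]
ee_rot: [0.753, -0.658, 0.013, -0.015]
contact_force: [0.3, 0.0, -0.5]
gripper_width: 18.6
```

Request:
play_rows(offset=[[0, 0, 5], [0, 0, 14], [0, 0, 24], [0, 0, 28], [0, 0, 24], [0, 6, 14], [-2, 14, 8], [-5, 24, 4], [-6, 32, 0], [-6, 36, 0], [-6, 38, 0], [-6, 38, 0]], turn=[0, 0, 0, 0, 0, 0, -0.02, -0.02, -0.02, -0.02, -0.02, -0.01])

```text
clock: 51.4
position: [526.7, -182.6, 142.0]
ee_rot: [0.711, -0.703, 0.017, -0.015]
contact_force: [0.4, 0.2, -1.6]
gripper_width: 18.5
```

Request:
play_rows(offset=[[-6, 38, 0], [-6, 38, 0], [-6, 38, 0], [-5, 36, 0], [-4, 30, 0], [-3, 22, 0], [-2, 14, 0], [0, 7, 0], [0, 3, 0], [0, 0, 0]], turn=[-0.01, 0, 0, 0, 0, 0, 0, 0, 0, 0])

```text
clock: 52.4
position: [488.6, 58.6, 147.2]
ee_rot: [0.71, -0.704, 0.017, -0.018]
contact_force: [0.1, -0.6, -1.3]
gripper_width: 18.2
```

```bash
python3 -c "
from h import *
s=tl(); im,d,K,T=cam('wrist'); P=cloud(d,K,T)
for b in blobs(im,P,'purple',90,190,60): print(b[0],rect(b[2]),b[3])
"
```

```text
t 52.4 pos [488.6  58.6 147.2] jaw -89.5 F [ 0.1 -0.6 -1.3] w 18.2 j [ 0.46  0.22 -0.48  0.03 -0.83  1.1 ]
tilt xy [0.0503 0.0015]
6837 c=(487.0,58.9) L=72.7 W=19.7 longaxis=0.3deg [158.9 162.  163.2]
```

Request:
play_rows(offset=[[2, 0, -8], [2, 0, -18], [2, 0, -24], [1, 0, -26], [0, 0, -22], [0, 0, -14], [0, 0, -10], [0, 0, -5], [0, 0, -3], [0, 0, -1], [0, 0, 0]], turn=[0, 0, 0, 0, 0, 0, 0, 0, 0, 0, 0])

```text
clock: 53.55
position: [498.1, 52.8, 14.4]
ee_rot: [-0.707, 0.707, -0.019, 0.019]
contact_force: [-0.7, -0.5, -0.8]
gripper_width: 18.3
```

```bash
python3 -c "
from h import *
s=tl()"
```

```text
t 53.5 pos [498.1  52.8  14.4] jaw -90.0 F [-0.7 -0.5 -0.8] w 18.3 j [ 0.44  0.44 -0.61  0.05 -0.48  1.08]
tilt xy [0.0535 0.0008]
```

Request:
play_rows(offset=[[0, 0, 0], [0, 0, 0], [0, 0, 3], [0, 0, 8], [0, 0, 16], [0, 0, 24], [0, 0, 40], [0, 0, 50], [0, 0, 50], [0, 0, 0], [0, 0, 0], [0, 0, 0]], turn=[0, 0, 0, 0, 0, 0, 0, 0, 0, 0, 0, 0], grip=-0.2)

```text
clock: 54.75
position: [497.2, 51.3, 216.4]
ee_rot: [-0.707, 0.707, -0.02, 0.021]
contact_force: [1.0, -0.4, 0.1]
gripper_width: 33.9
```

```bash
python3 -c "
from h import *
s=tl(); scr('top'); im,d,K,T=cam('wrist'); save('w6',im)"
```

```text
t 54.8 pos [497.2  51.3 216.4] jaw -90.0 F [ 1.  -0.4  0.1] w 33.9 j [ 0.44  0.15 -0.36  0.03 -1.    1.11]
tilt xy [0.0571 0.0017]
top 211 [260. 199.] c=(493.1,51.7) L=68.9 W=15.4 longaxis=-0.8deg [24.2 27.5 30.4]
top 218 [288. 200.] c=(492.4,-9.3) L=69.3 W=13.1 longaxis=1.0deg [24.1 27.1 30.6]
top 234 [321. 199.] c=(493.4,-82.1) L=69.2 W=15.5 longaxis=0.4deg [24.  27.2 29.8]
top 206 [195. 196.] c=(489.0,200.0) L=72.9 W=30.2 longaxis=-64.8deg [20.3 22.8 28. ]
```

View pics/w6.png

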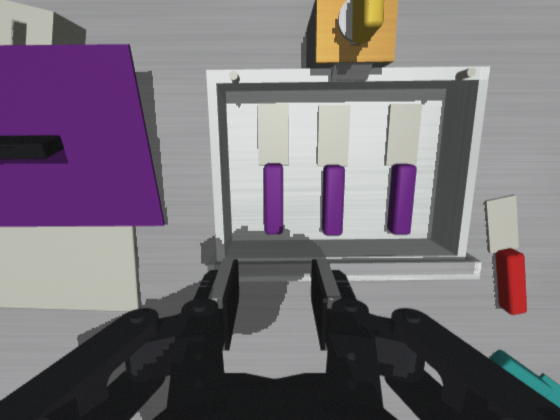

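Wrist view: three purple scrapers lie flat in the box at about (273,200), (333,200) and (403,200), with the cover leaning at the left. The tool has picked up 0.057 rad of tilt, so I'll try to work that off in free air.

Request:
play_rows(offset=[[0, 0, 50], [0, 0, 50], [0, 0, 0], [0, 0, 0], [0, 0, 0]], turn=[0, 0, 0, 0, 0], grip=1)

```text
clock: 55.35
position: [492.9, 49.8, 309.3]
ee_rot: [-0.707, 0.707, -0.015, 0.01]
contact_force: [-0.1, -0.0, -0.8]
gripper_width: 85.3
```

Request:
play_rows(offset=[[0, 0, -25], [0, 0, -25], [0, 0, -20], [0, 0, -10], [0, 0, -5], [0, 0, 0]], turn=[0, 0, 0, 0, 0, 0])

```text
clock: 55.95
position: [489.2, 48.3, 213.3]
ee_rot: [-0.706, 0.708, -0.012, 0.003]
contact_force: [0.2, -0.6, 0.2]
gripper_width: 85.3
```

Request:
play_rows(offset=[[50, 0, 0], [50, 0, 0], [0, 0, 0], [0, 0, 0], [0, 0, 0]], turn=[0, 0, 0, 0, 0])

```text
clock: 56.45
position: [591.0, 47.6, 213.2]
ee_rot: [-0.707, 0.707, -0.012, 0.002]
contact_force: [0.2, 0.3, -0.3]
gripper_width: 85.4
```

Request:
play_rows(offset=[[-50, 0, 0], [-50, 0, 0], [0, 0, 0], [0, 0, 0], [0, 0, 0]], turn=[0, 0, 0, 0, 0])

```text
clock: 56.95
position: [483.7, 46.7, 213.0]
ee_rot: [0.708, -0.707, 0.012, -0.002]
contact_force: [0.3, -1.1, -0.8]
gripper_width: 85.5
```

Request:
play_rows(offset=[[0, 0, 50], [0, 0, 50], [0, 0, 0], [0, 0, 0], [0, 0, 0], [0, 0, 0]], turn=[0, 0, 0, 0, 0, 0])

```text
clock: 57.55
position: [484.9, 46.6, 315.8]
ee_rot: [0.707, -0.707, 0.012, -0.002]
contact_force: [-0.6, -0.4, 0.1]
gripper_width: 85.7
```

```bash
python3 -c "
from h import *
s=tl()"
```

```text
t 57.5 pos [484.9  46.6 315.8] jaw -90.0 F [-0.6 -0.4  0.1] w 85.7 j [ 0.44  0.08 -0.19  0.02 -1.29  1.12]
tilt xy [ 0.0199 -0.0141]
```

Request:
play_rows(offset=[[3, 10, -6], [5, 18, -12], [7, 26, -14], [8, 30, -16], [8, 30, -16], [8, 30, -16], [8, 30, -14], [6, 24, -12], [5, 18, -10], [3, 11, -6], [1, 6, -3], [0, 3, 0]], turn=[0, 0, 0, 0, 0, 0, 0, 0, 0, 0, 0, 0])

```text
clock: 58.75
position: [543.7, 294.4, 168.0]
ee_rot: [-0.707, 0.708, -0.01, -0.01]
contact_force: [-0.2, -0.1, -0.3]
gripper_width: 85.8
```

```bash
python3 -c "
from h import *
s=tl(); im,P=cover('wrist',15)
g=im.max(2); m=(g<70)&(P[...,2]>61)&(P[...,2]<75)&(abs(P[...,0]-548)<30)&(abs(P[...,1]-287)<50)
print(m.sum(),rect(cv2.minAreaRect(P[m][:,:2].astype(np.float32))),np.percentile(P[m][:,2],[5,50,95]))
"
```

```text
t 58.8 pos [543.7 294.4 168. ] jaw -90.1 F [-0.2 -0.1 -0.3] w 85.8 j [ 0.77  0.43 -0.1   0.02 -1.06  0.79]
tilt xy [-0.0001 -0.029 ]
wrist cover top plane slope x,y [0.277 0.001] x range [468.7 633.9] y [174.7 401.9] z [15.5 61.6] n 48440
1773 c=(549.4,288.4) L=68.5 W=15.0 longaxis=-89.5deg [62.56413362 68.12401148 70.06231796]
```

Request:
play_rows(offset=[[-10, 9, 6], [-20, 18, 10], [-30, 27, 10], [-36, 33, 6], [-36, 33, 0], [-36, 33, 0], [-36, 33, 0], [-36, 33, 0], [-30, 27, 0], [-20, 18, 0], [-10, 9, 0], [-4, 4, 0]], turn=[0, 0, 0, 0, 0, 0, 0, 0, 0, 0, 0, 0])

```text
clock: 60.0
position: [225.2, 576.0, 220.0]
ee_rot: [-0.703, 0.711, -0.005, 0.002]
contact_force: [-0.5, -0.9, -0.2]
gripper_width: 85.2
```

Request:
play_rows(offset=[[0, 0, -40], [0, 0, -40], [0, 0, 0], [0, 0, 0], [0, 0, 0], [0, 0, 0]], turn=[0, 0, 0, 0, 0, 0])

```text
clock: 60.6
position: [229.1, 576.8, 147.9]
ee_rot: [-0.702, 0.712, -0.001, 0.008]
contact_force: [0.6, 0.4, 0.5]
gripper_width: 85.5
```

```bash
python3 -c "
from h import *
s=tl()"
```

```text
t 60.6 pos [229.1 576.8 147.9] jaw -90.8 F [0.6 0.4 0.5] w 85.5 j [ 1.46  0.44 -0.13  0.02 -0.99  0.09]
tilt xy [0.0139 0.0098]
```

Request:
play_rows(offset=[[10, -9, 4], [20, -18, 6], [30, -27, 6], [36, -32, 4], [36, -32, 0], [36, -32, 0], [36, -32, 0], [36, -32, 0], [30, -27, 0], [20, -18, 0], [12, -11, 0], [5, -5, 0]], turn=[0.01, 0, 0, 0, 0, 0, 0, 0, 0, 0, 0, 0])

```text
clock: 61.8
position: [552.3, 287.9, 188.5]
ee_rot: [0.708, -0.706, -0.0, -0.023]
contact_force: [-0.5, -0.7, 0.3]
gripper_width: 85.5
```

```bash
python3 -c "
from h import *
s=tl()"
```

```text
t 61.8 pos [552.3 287.9 188.5] jaw -89.9 F [-0.5 -0.7  0.3] w 85.5 j [ 0.74  0.39 -0.09 -0.   -1.04  0.84]
tilt xy [0.0324 0.0339]
```

Request:
play_rows(offset=[[0, 0, 50], [0, 0, 50], [0, 0, 0], [0, 0, 0], [0, 0, 0], [0, 0, 0], [0, 0, -15], [0, 0, -25], [0, 0, -25], [0, 0, -15], [0, 0, -8], [0, 0, -3]], turn=[0, 0, 0, 0, 0, 0, 0, 0, 0, 0, 0, 0])

```text
clock: 63.0
position: [548.4, 283.5, 194.3]
ee_rot: [0.708, -0.706, -0.001, -0.02]
contact_force: [0.5, -0.5, 0.5]
gripper_width: 85.2
```

```bash
python3 -c "
from h import *
s=tl()"
```

```text
t 63.0 pos [548.4 283.5 194.3] jaw -89.8 F [ 0.5 -0.5  0.5] w 85.2 j [ 0.74  0.38 -0.09 -0.   -1.06  0.84]
tilt xy [0.0277 0.0299]
```

Request:
play_rows(offset=[[0, 0, 50], [0, 0, 50], [0, 0, 50], [0, 0, 0], [0, 0, 0], [0, 0, 0]], turn=[0, 0, 0, 0, 0, 0])

```text
clock: 63.6
position: [546.7, 282.0, 348.3]
ee_rot: [0.708, -0.706, -0.0, -0.019]
contact_force: [-0.4, -0.3, 0.0]
gripper_width: 85.2
```

Request:
play_rows(offset=[[0, 0, -25], [0, 0, -30], [0, 0, -30], [0, 0, -30], [0, 0, -20], [0, 0, -12], [0, 0, -6], [0, 0, -3]], turn=[0, 0, 0, 0, 0, 0, 0, 0])

```text
clock: 64.4
position: [543.6, 279.3, 180.4]
ee_rot: [0.708, -0.706, -0.0, -0.014]
contact_force: [-0.1, -0.1, 0.5]
gripper_width: 85.2
```

Request:
play_rows(offset=[[-30, -16, 0], [-40, -20, 0], [-40, -20, 0], [0, 0, 0], [0, 0, 0], [0, 0, 0]], turn=[0, 0, 0, 0, 0, 0])

```text
clock: 65.0
position: [433.0, 223.1, 182.8]
ee_rot: [0.709, -0.705, 0.001, -0.018]
contact_force: [0.5, 0.1, 0.0]
gripper_width: 85.1
```

Request:
play_rows(offset=[[10, 5, 0], [20, 10, 0], [25, 13, 0], [25, 13, 0], [15, 8, 0], [8, 4, 0], [4, 2, 0], [2, 1, 0], [0, 0, 0]], turn=[0, 0, 0, 0, 0, 0, 0, 0, 0])

```text
clock: 65.9
position: [560.0, 287.8, 181.1]
ee_rot: [0.708, -0.706, 0.002, -0.021]
contact_force: [0.2, -0.0, 0.4]
gripper_width: 85.0
```

Request:
play_rows(offset=[[0, 0, 50], [0, 0, 50], [0, 0, 50], [0, 0, 50], [0, 0, 0], [0, 0, 0], [0, 0, -25], [0, 0, -35], [0, 0, -40], [0, 0, -40], [0, 0, -30], [0, 0, -20]], turn=[0, 0, 0, 0, 0, 0, 0, 0, 0, 0, 0, 0])

```text
clock: 67.1
position: [552.4, 281.9, 190.4]
ee_rot: [0.708, -0.706, 0.002, -0.021]
contact_force: [-0.5, -0.1, -0.8]
gripper_width: 85.3
```

Request:
play_rows(offset=[[0, 0, -10], [0, 0, -5], [0, 0, 0], [0, 0, 40], [0, 0, 50], [0, 0, 50], [0, 0, 0], [0, 0, 0], [0, 0, -25], [0, 0, -35], [0, 0, -30], [0, 0, -20]], turn=[0, 0, 0, 0, 0, 0, 0, 0, 0, 0, 0, 0])

```text
clock: 68.3
position: [551.9, 280.2, 213.7]
ee_rot: [0.708, -0.705, 0.004, -0.028]
contact_force: [-0.4, -1.2, -1.0]
gripper_width: 85.6
```

Request:
play_rows(offset=[[0, 0, -10], [0, 0, -4], [0, 0, -2], [0, 0, 0]], turn=[0, 0, 0, 0])

```text
clock: 68.7
position: [551.1, 279.3, 194.6]
ee_rot: [0.709, -0.705, 0.005, -0.026]
contact_force: [0.2, 0.7, -0.1]
gripper_width: 85.4
```

Request:
play_rows(offset=[[0, 0, 15], [0, 0, 30], [0, 0, 40], [0, 0, 40], [0, 0, 40], [0, 0, 30], [0, 0, 15], [0, 0, 8], [0, 0, 4], [0, 0, 0], [0, 0, 0]], turn=[0, 0, 0, 0, 0, 0, 0, 0, 0, 0, 0])

```text
clock: 69.8
position: [550.4, 277.9, 435.6]
ee_rot: [0.708, -0.705, 0.006, -0.034]
contact_force: [-0.1, 0.4, 0.0]
gripper_width: 85.6
```

Request:
play_rows(offset=[[0, 0, -25], [0, 0, -40], [0, 0, -45], [0, 0, -45], [0, 0, -30], [0, 0, -15], [0, 0, -7], [0, 0, -3], [0, 0, 0]], turn=[0, 0, 0, 0, 0, 0, 0, 0, 0])

```text
clock: 70.7
position: [545.4, 273.9, 209.2]
ee_rot: [0.708, -0.706, 0.005, -0.027]
contact_force: [-0.8, 0.1, 0.8]
gripper_width: 85.6
```

Request:
play_rows(offset=[[0, 0, 50], [0, 0, 50], [0, 0, 50], [0, 0, 0], [0, 0, 0], [0, 0, 0], [0, 0, -50], [0, 0, -50], [0, 0, -40], [0, 0, -20], [0, 0, -8], [0, 0, 0]], turn=[0, 0, 0, 0, 0, 0, 0, 0, 0, 0, 0, 0])

```text
clock: 71.9
position: [542.8, 270.5, 193.1]
ee_rot: [0.708, -0.706, 0.007, -0.031]
contact_force: [0.0, 1.0, 0.8]
gripper_width: 85.5
```

Request:
play_rows(offset=[[0, 0, 50], [0, 0, 50], [0, 0, 50], [0, 0, 0], [0, 0, 0], [0, 0, 0], [0, 0, -50], [0, 0, -50], [0, 0, -40], [0, 0, -20], [0, 0, -8], [0, 0, 0]], turn=[0, 0, 0, 0, 0, 0, 0, 0, 0, 0, 0, 0])

```text
clock: 73.1
position: [540.9, 267.3, 177.9]
ee_rot: [0.708, -0.706, 0.009, -0.034]
contact_force: [0.2, 0.2, 0.6]
gripper_width: 85.3
```

Request:
play_rows(offset=[[0, 0, 50], [0, 0, 0], [0, 0, 50], [0, 0, 0], [0, 0, 50], [0, 0, 0], [0, 0, 50], [0, 0, 0], [0, 0, 0]], turn=[0, 0, 0, 0, 0, 0, 0, 0, 0])

```text
clock: 74.0
position: [541.6, 266.4, 367.2]
ee_rot: [0.708, -0.705, 0.013, -0.044]
contact_force: [-0.7, 0.8, -1.1]
gripper_width: 85.5
```

Request:
play_rows(offset=[[0, 0, -15], [0, 0, -25], [0, 0, -30], [0, 0, -30], [0, 0, -30], [0, 0, -30], [0, 0, -20], [0, 0, -12], [0, 0, -6], [0, 0, -3], [0, 0, 0]], turn=[0, 0, 0, 0, 0, 0, 0, 0, 0, 0, 0])

```text
clock: 75.1
position: [550.7, 270.8, 178.5]
ee_rot: [0.708, -0.703, 0.019, -0.066]
contact_force: [0.4, -0.8, 0.3]
gripper_width: 85.5
```

The bouncing made the tilt worse: it's now about (0.12, 0.07) rad. I'll stop that. Instead I'll close the fingers and push the tips gently against the fixed front wall of the box, so that contact squares the tool up.

Request:
play_rows(offset=[[-5, -7, 0], [-10, -13, 0], [-14, -18, 0], [-17, -22, 0], [-19, -25, 0], [-20, -26, 0], [-20, -26, 0], [-19, -25, 0], [-16, -20, 0], [-12, -14, 0], [-7, -8, 0], [-3, -4, 0]], turn=[0, 0, 0, 0, 0, 0, 0, 0, 0, 0, 0, 0], grip=-1)

```text
clock: 76.3
position: [383.7, 55.2, 189.3]
ee_rot: [0.708, -0.701, 0.022, -0.079]
contact_force: [-1.1, 0.2, 0.1]
gripper_width: -0.0
```

```bash
python3 -c "
from h import *
s=tl()"
```

```text
t 76.3 pos [383.7  55.2 189.3] jaw -89.1 F [-1.1  0.2  0.1] w -0.0 j [ 0.57 -0.08 -0.69  0.01 -0.79  1.  ]
tilt xy [0.1422 0.082 ]
```

Request:
play_rows(offset=[[0, 0, -8], [0, 0, -18], [0, 0, -24], [0, 0, -24], [0, 0, -22], [0, 0, -18], [0, 0, -14], [0, 0, -9], [0, 0, -5], [0, 0, -2], [0, 0, 0]], turn=[0, 0, 0, 0, 0, 0, 0, 0, 0, 0, 0])

```text
clock: 77.4
position: [390.5, 61.1, 38.2]
ee_rot: [0.71, -0.699, 0.023, -0.083]
contact_force: [-0.2, 0.2, -0.5]
gripper_width: -0.2
```

Request:
play_rows(offset=[[3, 0, 0], [5, 0, 0], [6, 0, 0], [5, 0, 0], [4, 0, 0], [4, 0, 0], [4, 0, 0], [4, 0, 0]], turn=[0, 0, 0, 0, 0, 0, 0, 0])

```text
clock: 78.2
position: [419.3, 58.0, 37.3]
ee_rot: [0.709, -0.701, 0.019, -0.075]
contact_force: [-11.6, 5.0, 7.1]
gripper_width: -0.1
```

```bash
python3 -c "
from h import *
s=tl()"
```

```text
t 78.2 pos [419.3  58.   37.3] jaw -89.0 F [-11.6   5.    7.1] w -0.1 j [ 0.52  0.27 -0.81 -0.01 -0.33  1.07]
tilt xy [0.1315 0.0794]
```

Request:
play_rows(offset=[[6, 0, 0], [6, 0, 0], [6, 0, 0], [6, 0, 0], [6, 0, 0], [6, 0, 0], [6, 0, 0], [6, 0, 0], [6, 0, 0], [6, 0, 0]], turn=[0, 0, 0, 0, 0, 0, 0, 0, 0, 0])

```text
clock: 79.2
position: [415.8, 34.8, 21.2]
ee_rot: [-0.705, 0.709, 0.013, 0.011]
contact_force: [-11.2, 1.4, 3.7]
gripper_width: -0.1
```

```bash
python3 -c "
from h import *
s=tl()"
```

```text
t 79.2 pos [415.8  34.8  21.2] jaw -90.4 F [-11.2   1.4   3.7] w -0.1 j [ 0.45  0.34 -0.72 -0.07 -0.5   1.17]
tilt xy [-0.0024  0.0337]
```

The wall push squared the x tilt to about 0. The y tilt (0.034) can be fixed the same way by pushing +y against the board's edge.

Request:
play_rows(offset=[[-3, 0, 0], [-4, 2, 0], [-2, 8, 0], [-1, 14, 0], [0, 20, 0], [0, 24, 0], [0, 24, 0], [0, 20, 0], [0, 14, -1], [0, 8, -2], [0, 4, -2], [0, 2, -1]], turn=[0, 0, 0, 0, 0, 0, 0, 0, 0, 0, 0, 0])

```text
clock: 80.4
position: [409.0, 188.0, 17.6]
ee_rot: [-0.705, 0.709, 0.012, 0.019]
contact_force: [0.1, -0.4, 0.7]
gripper_width: -0.1
```

```bash
python3 -c "
from h import *
s=tl()"
```

```text
t 80.4 pos [409.  188.   17.6] jaw -90.3 F [ 0.1 -0.4  0.7] w -0.1 j [ 0.78  0.38 -0.67 -0.05 -0.48  0.83]
tilt xy [0.0105 0.0433]
```

Request:
play_rows(offset=[[0, -3, -3], [0, -3, -4], [0, 0, -4], [0, 0, -1.5], [0, 2, 0], [0, 4, 0], [0, 5, 0], [0, 5, 0], [0, 5, 0], [0, 5, 0]], turn=[0, 0, 0, 0, 0, 0, 0, 0, 0, 0])

```text
clock: 81.4
position: [408.3, 204.7, 3.6]
ee_rot: [-0.704, 0.71, 0.011, 0.016]
contact_force: [20.2, -29.5, 3.5]
gripper_width: -0.1
```

```bash
python3 -c "
from h import *
s=tl()"
```

```text
t 81.4 pos [408.3 204.7   3.6] jaw -90.5 F [ 20.2 -29.5   3.5] w -0.1 j [ 0.81  0.42 -0.66 -0.05 -0.46  0.8 ]
tilt xy [0.0071 0.0375]
```

Request:
play_rows(offset=[[0, 4, 0], [0, 4, 0], [0, 4, 0], [0, 4, 0], [0, 4, 0]], turn=[0, 0, 0, 0, 0])

```text
clock: 81.9
position: [408.3, 204.2, 3.9]
ee_rot: [-0.704, 0.711, 0.003, -0.001]
contact_force: [12.5, -18.7, 3.6]
gripper_width: -0.2
```

```bash
python3 -c "
from h import *
s=tl()"
```

```text
t 81.9 pos [408.3 204.2   3.9] jaw -90.6 F [ 12.5 -18.7   3.6] w -0.2 j [ 0.82  0.43 -0.66 -0.01 -0.49  0.76]
tilt xy [-0.0062  0.0029]
```

Tilt is now about (−0.006, 0.003). From here I'll make only gentle ramps, going back to the cover.

Request:
play_rows(offset=[[0, -3, 0], [0, -3, 3], [0, 0, 8], [0, 0, 14], [0, 0, 18], [0, 0, 20], [0, 0, 20], [0, 0, 18], [4, 2, 14], [8, 4, 8], [12, 8, 4], [15, 10, 2]], turn=[0, 0, 0, 0, 0, 0, 0, 0, 0.01, 0.01, 0, 0], grip=1)

```text
clock: 83.1
position: [437.9, 209.3, 135.7]
ee_rot: [0.709, -0.705, -0.002, 0.018]
contact_force: [0.3, -0.8, -0.4]
gripper_width: 85.7
```

Request:
play_rows(offset=[[16, 11, 0], [16, 11, 0], [16, 11, 0], [15, 10, 0], [12, 8, 0], [8, 6, 0], [5, 4, 0], [3, 2, 0], [1, 1, 0], [0, 0, 0]], turn=[0, 0, 0, 0, 0, 0, 0, 0, 0, 0])

```text
clock: 84.1
position: [533.0, 279.7, 135.7]
ee_rot: [0.709, -0.705, -0.002, 0.017]
contact_force: [0.2, 0.2, 0.1]
gripper_width: 85.3
```

```bash
cat >> h.py <<'E'
def hand():
    im,P=cover('wrist',15); g=im.max(2); m=(g<70)&(P[...,2]>61)&(P[...,2]<75)&(abs(P[...,0]-548)<30)&(abs(P[...,1]-287)<50)
    print(m.sum(),rect(cv2.minAreaRect(P[m][:,:2].astype(np.float32))),np.percentile(P[m][:,2],[5,50,95]))
E
python3 -c "
from h import *
s=tl(); hand()"
```

```text
t 84.1 pos [533.  279.7 135.7] jaw -89.6 F [0.2 0.2 0.1] w 85.3 j [ 0.75  0.44 -0.15 -0.   -1.01  0.83]
tilt xy [-0.0275 -0.022 ]
wrist cover top plane slope x,y [0.277 0.001] x range [469. 634.] y [174.5 401.8] z [15.5 61.6] n 65234
2426 c=(549.5,288.0) L=68.9 W=15.3 longaxis=-89.9deg [62.52871166 68.0840863  69.98068366]
```

Request:
play_rows(offset=[[4, 2, 0], [5, 3, 0], [4, 2, 0], [2, 1, 0], [1, 0, 0], [0, 0, 0]], turn=[0, 0, 0, 0, 0, 0])

```text
clock: 84.75
position: [549.9, 287.8, 136.2]
ee_rot: [0.709, -0.705, -0.002, 0.017]
contact_force: [0.4, 0.6, -0.2]
gripper_width: 85.2
```

```bash
python3 -c "
from h import *
s=tl()"
```

```text
t 84.8 pos [549.9 287.8 136.2] jaw -89.6 F [ 0.4  0.6 -0.2] w 85.2 j [ 0.74  0.47 -0.1  -0.   -1.03  0.84]
tilt xy [-0.0273 -0.0217]
```

Request:
play_rows(offset=[[0, 0, -35], [0, 0, -30], [0, 0, 0], [0, 0, 0], [0, 0, 0]], turn=[0, 0, 0, 0, 0])

```text
clock: 85.25
position: [551.4, 288.6, 72.9]
ee_rot: [0.71, -0.704, -0.001, 0.015]
contact_force: [-0.3, 0.2, 1.2]
gripper_width: 85.5
```

```bash
python3 -c "
from h import *
s=tl()"
```

```text
t 85.2 pos [551.4 288.6  72.9] jaw -89.6 F [-0.3  0.2  1.2] w 85.5 j [ 0.74  0.54 -0.17 -0.   -0.89  0.84]
tilt xy [-0.0226 -0.0188]
```

Request:
play_rows(offset=[[0, 0, -6], [0, 0, -10], [0, 0, -9], [-1, -0.5, -5], [-0.5, 0, -3], [0, 0, -1], [0, 0, 0]], turn=[0, 0, 0, 0, 0, 0, 0])

```text
clock: 85.95
position: [551.3, 289.3, 39.6]
ee_rot: [0.71, -0.704, -0.001, 0.012]
contact_force: [-0.1, -0.2, 0.5]
gripper_width: 85.2
```

```bash
python3 -c "
from h import *
s=tl()"
```

```text
t 86.0 pos [551.3 289.3  39.6] jaw -89.6 F [-0.1 -0.2  0.5] w 85.2 j [ 0.74  0.58 -0.2  -0.   -0.81  0.84]
tilt xy [-0.0176 -0.0151]
```

Request:
play_rows(offset=[[-0.5, -0.5, -0.5], [0, 0, 0], [0, 0, 0], [0, 0, 0], [0, 0, 0]], turn=[0, 0, 0, 0, 0], grip=-1)

```text
clock: 86.45
position: [551.1, 289.0, 40.0]
ee_rot: [0.71, -0.704, -0.001, 0.011]
contact_force: [0.6, -0.0, 0.3]
gripper_width: 68.6
```

Request:
play_rows(offset=[[0, 0, 3], [0, 0, 7], [0, 0, 12], [0, 0, 17], [0, 0, 20], [0, 0, 20], [0, 0, 20], [0, 0, 20], [0, 0, 17], [0, 0, 12], [0, 0, 7], [0, 0, 3]], turn=[0, 0, 0, 0, 0, 0, 0, 0, 0, 0, 0, 0])

```text
clock: 87.65
position: [547.4, 286.7, 208.1]
ee_rot: [0.709, -0.705, -0.002, 0.013]
contact_force: [0.7, 0.0, -3.0]
gripper_width: 68.4
```

```bash
python3 -c "
from h import *
s=tl(); cover('wrist')"
```

```text
t 87.7 pos [547.4 286.7 208.1] jaw -89.7 F [ 0.7  0.  -3. ] w 68.4 j [ 0.74  0.4  -0.02 -0.   -1.17  0.84]
tilt xy [-0.0209 -0.0148]
wrist cover top plane slope x,y [ 0.272 -0.001] x range [515.  631.1] y [174.2 400.1] z [197.4 229.6] n 110005
```

Request:
play_rows(offset=[[0, -5, 0], [-0.5, -11, 0], [-1, -17, 0], [-1, -22, 0], [-1, -25, 0], [-1, -26, 0], [-1, -26, 0], [-1, -26, 0], [-1, -26, 0], [-1, -26, 0], [0, -24, 0], [0, -19, 0]], turn=[0, 0, 0, 0, 0, 0, 0, 0, 0, 0, 0, 0])

```text
clock: 88.9
position: [529.5, 8.1, 202.8]
ee_rot: [0.707, -0.707, -0.004, 0.02]
contact_force: [0.4, -0.3, -3.4]
gripper_width: 68.9
```

Request:
play_rows(offset=[[0, -13, 0], [0, -8, 0], [0, -4, 0], [0, -2, 0], [0, 0, 0]], turn=[0, 0, 0, 0, 0])

```text
clock: 89.4
position: [526.9, -25.4, 202.6]
ee_rot: [-0.705, 0.709, 0.004, -0.02]
contact_force: [-0.2, 0.1, -2.8]
gripper_width: 68.4
```

```bash
python3 -c "
from h import *
s=tl(); cover('wrist')"
```

```text
t 89.4 pos [526.9 -25.4 202.6] jaw -90.3 F [-0.2  0.1 -2.8] w 68.4 j [ 0.27  0.26 -0.26  0.01 -1.09  1.29]
tilt xy [-0.0346 -0.0221]
wrist cover top plane slope x,y [ 0.257 -0.011] x range [494.4 611. ] y [-137.9   87.8] z [192.3 223.2] n 109967
```

Request:
play_rows(offset=[[1, 2, -4], [2, 3, -8], [2, 4, -12], [2, 3, -14], [1, 2, -14], [0, 0, -13], [0, 0, -10], [0, 0, -7], [0, 0, -4], [0, 0, -2], [0, 0, 0]], turn=[0.005, 0.005, 0.004, 0, 0, 0, 0, 0, 0, 0, 0])

```text
clock: 90.55
position: [535.6, -5.6, 104.8]
ee_rot: [0.713, -0.701, -0.005, 0.021]
contact_force: [-0.5, -0.4, -2.4]
gripper_width: 68.3
```

```bash
python3 -c "
from h import *
s=tl(); im,P=cover('wrist'); save('w7',im)"
```

```text
t 90.5 pos [535.6  -5.6 104.8] jaw -89.0 F [-0.5 -0.4 -2.4] w 68.3 j [ 0.3   0.38 -0.36  0.01 -0.87  1.28]
tilt xy [-0.0374 -0.0234]
wrist cover top plane slope x,y [ 0.254 -0.006] x range [503.1 620. ] y [-117.7  107.8] z [ 94.5 125.1] n 110033
```

Request:
play_rows(offset=[[-0.3, -2, 0], [-0.3, -2, -1], [-0.2, -1, -2], [0, 0, -3], [0, 0, -3], [0, 0, -3], [0, 0, -1.5], [0, 0, 0]], turn=[-0.003, 0, 0, 0, 0, 0, 0, 0])

```text
clock: 91.4
position: [535.9, -11.2, 92.1]
ee_rot: [0.712, -0.702, -0.004, 0.02]
contact_force: [-0.3, -0.3, -2.6]
gripper_width: 68.8
```

```bash
python3 -c "
from h import *
s=tl(); im,P=cover('wrist'); save('w7',im)"
```

```text
t 91.4 pos [535.9 -11.2  92.1] jaw -89.2 F [-0.3 -0.3 -2.6] w 68.8 j [ 0.29  0.4  -0.38  0.02 -0.84  1.29]
tilt xy [-0.0333 -0.0223]
wrist cover top plane slope x,y [ 0.258 -0.006] x range [503.4 620. ] y [-123.3  102.3] z [ 81.7 112.7] n 110010
```

Request:
play_rows(offset=[[0, 0, -1], [0, 0, -1], [-1, 0, 0], [-2, 0, -0.2], [-2, 0, -0.2], [-2, 0, -0.2], [-2, 0, -0.2], [-1, 0, 0], [0, 0, 0]], turn=[0, 0, 0, 0, 0, 0, 0, 0, 0])

```text
clock: 92.35
position: [525.1, -11.0, 89.6]
ee_rot: [0.712, -0.702, -0.004, 0.019]
contact_force: [-0.2, 0.4, -3.2]
gripper_width: 68.3
```

```bash
python3 -c "
from h import *
s=tl(); im,P=cover('wrist'); im,P=cover('scene'); 
cv2.imwrite('pics/s7.png',cv2.resize(im[150:330,190:400],(800,686))[:600,:,::-1])"
```

```text
t 92.3 pos [525.1 -11.   89.6] jaw -89.2 F [-0.2  0.4 -3.2] w 68.3 j [ 0.3   0.38 -0.41  0.02 -0.82  1.28]
tilt xy [-0.0325 -0.0221]
wrist cover top plane slope x,y [ 0.259 -0.005] x range [492.7 609.2] y [-123.2  102.4] z [ 79.1 110.3] n 109937
scene cover top plane slope x,y [0.324 0.032] x range [477.3 611.3] y [-116.1  103.2] z [ 75.2 112.9] n 345
```

View pics/s7.png

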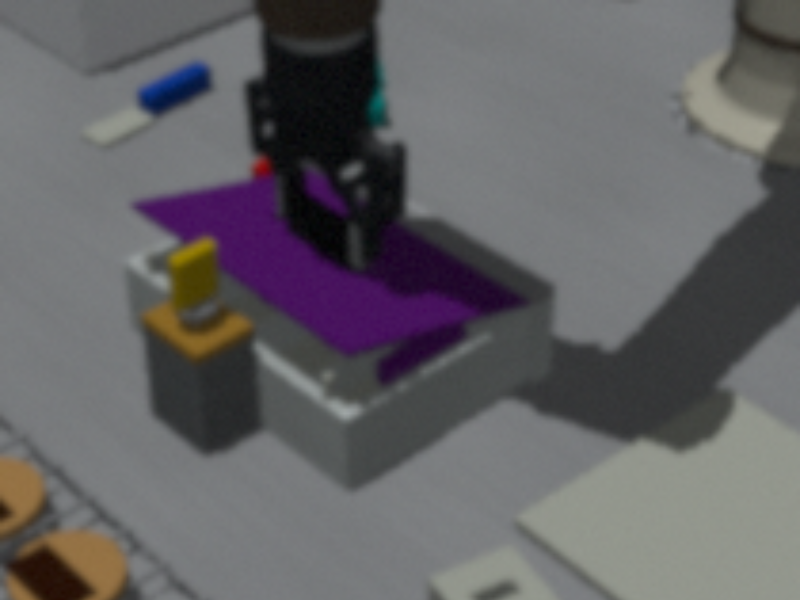

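Scene view: the cover is tilted with its lip at (525,300), at the front wall under the bar, and the key is still in the lock at (195,275). I'll push in until it touches the stop.

Request:
play_rows(offset=[[-1, 0, 0], [-1.5, 0, -0.2], [-1.5, 0, -0.2], [-1, 0, -0.2], [-1, 0, 0], [0, 0, 0]], turn=[0, 0, 0, 0, 0, 0])

```text
clock: 93.05
position: [521.6, -10.6, 89.9]
ee_rot: [0.712, -0.702, -0.002, 0.017]
contact_force: [0.7, -0.3, -3.3]
gripper_width: 68.6
```

```bash
python3 -c "
from h import *
s=tl(); im,P=cover('wrist')"
```

```text
t 93.0 pos [521.6 -10.6  89.9] jaw -89.1 F [ 0.7 -0.3 -3.3] w 68.6 j [ 0.3   0.38 -0.42  0.02 -0.81  1.28]
tilt xy [-0.026  -0.0211]
wrist cover top plane slope x,y [ 0.269 -0.003] x range [489.2 605.6] y [-122.7  102.9] z [ 79.2 111.3] n 110015
```

Request:
play_rows(offset=[[0.5, 0, -2], [0.8, 0, -2], [0.8, 0, -2.5], [0.8, 0, -2.5], [0.8, 0, -2.5], [0.8, 0, -2.5], [0.5, 0, -2]], turn=[0, 0, 0, 0, 0, 0, 0])

```text
clock: 93.8
position: [528.7, -10.7, 76.2]
ee_rot: [0.713, -0.701, -0.0, 0.016]
contact_force: [1.1, -0.3, 4.7]
gripper_width: 68.2
```

```bash
python3 -c "
from h import *
s=tl(); im,P=cover('wrist')"
```

```text
t 93.8 pos [528.7 -10.7  76.2] jaw -89.0 F [ 1.1 -0.3  4.7] w 68.2 j [ 0.3   0.4  -0.42  0.02 -0.78  1.28]
tilt xy [-0.023 -0.022]
wrist cover top plane slope x,y [0.117 0.   ] x range [500.  610.7] y [-123.2  103.4] z [71.7 85.7] n 106032
```

Hooked: the lip is at box x ≈ −94.5 and the tilt is 0.117 rad, resting on the pins. I'll release it and press the rear part with closed fingers.

Request:
play_rows(offset=[[0, 0, 0], [0, 0, 0], [0, 0, 0], [0, 0, 0], [0, 0, 3], [0, 0, 7], [0, 0, 12], [0, 0, 14], [0, 0, 12], [0, 0, 8], [0, 0, 4], [0, 0, 2]], turn=[0, 0, 0, 0, 0, 0, 0, 0, 0, 0, 0, 0], grip=1)

```text
clock: 95.05
position: [527.0, -10.8, 142.4]
ee_rot: [0.713, -0.701, -0.001, 0.016]
contact_force: [-0.0, -0.0, -0.1]
gripper_width: 85.2
```

Request:
play_rows(offset=[[3, 0, 1], [7, 0, 0], [10, 0, 0], [10, 0, 0], [8, 0, 0], [5, 0, 0], [3, 0, 0], [1, 0, 0], [0, 0, 0]], turn=[0, 0, 0, 0, 0, 0, 0, 0, 0], grip=-1)

```text
clock: 95.95
position: [578.0, -11.1, 140.9]
ee_rot: [0.712, -0.702, -0.002, 0.018]
contact_force: [-0.3, 0.7, -0.2]
gripper_width: -0.1
```

```bash
python3 -c "
from h import *
s=tl(); im,P=cover('wrist');save('w8',im)"
```

```text
t 96.0 pos [578.  -11.1 140.9] jaw -89.1 F [-0.3  0.7 -0.2] w -0.1 j [ 0.27  0.4  -0.22  0.02 -0.98  1.31]
tilt xy [-0.0286 -0.0226]
wrist cover top plane slope x,y [0.107 0.   ] x range [503.3 609.3] y [-123.6  104. ] z [71.  83.3] n 36857
```

View pics/w8.png

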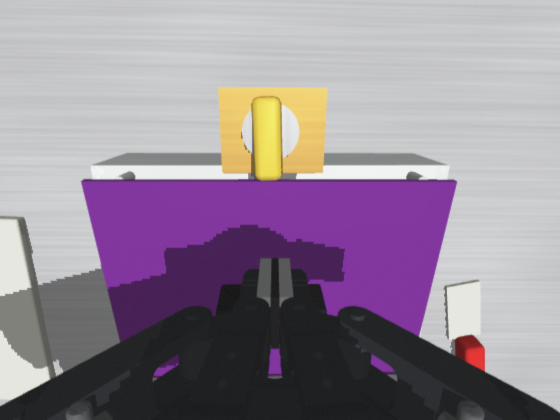

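Wrist view: the cover is hooked and tilted, its rear edge at row 180 in front of the key and centred (columns 85–455). The closed fingers are above the plate at (275,265). I'll press down.

Request:
play_rows(offset=[[0, 0, -5], [0, 0, -10], [0, 0, -13], [0, 0, -12], [0, 0, -8], [0, 0, -6], [0, 0, -4], [0, 0, -4], [0, 0, -4], [0, 0, -4], [0, 0, -4]], turn=[0, 0, 0, 0, 0, 0, 0, 0, 0, 0, 0])

```text
clock: 97.1
position: [577.3, -11.1, 68.0]
ee_rot: [0.713, -0.701, -0.001, 0.018]
contact_force: [-3.8, 0.1, 5.7]
gripper_width: -0.2
```

```bash
python3 -c "
from h import *
s=tl(); im,P=cover('wrist')"
```

```text
t 97.1 pos [577.3 -11.1  68. ] jaw -88.9 F [-3.8  0.1  5.7] w -0.2 j [ 0.27  0.48 -0.3   0.02 -0.82  1.3 ]
tilt xy [-0.0268 -0.0242]
wrist cover top plane slope x,y [ 0.028 -0.   ] x range [535.2 610.6] y [-123.6  104.3] z [66.1 69.8] n 49794
```

Request:
play_rows(offset=[[0, 0, -5], [0, 0, -6], [0, 0, -7], [0, 0, -7], [0, 0, -7]], turn=[0, 0, 0, 0, 0])

```text
clock: 97.65
position: [577.5, -11.1, 64.0]
ee_rot: [0.717, -0.697, 0.003, 0.019]
contact_force: [-14.8, 4.8, 35.1]
gripper_width: 0.2
```

```bash
python3 -c "
from h import *
s=tl(); im,P=cover('wrist')"
```

```text
t 97.7 pos [577.5 -11.1  64. ] jaw -88.3 F [-14.8   4.8  35.1] w 0.2 j [ 0.27  0.49 -0.31  0.03 -0.8   1.3 ]
tilt xy [-0.0226 -0.0322]
wrist cover top plane slope x,y [ 0.003 -0.001] x range [533.9 610.8] y [-123.7  104.3] z [62.9 65.8] n 48848
```

Request:
play_rows(offset=[[0, 0, 3], [0, 0, 6], [0, 0, 12], [0, 0, 17], [0, 0, 20], [0, 0, 20], [0, 0, 18], [0, 0, 12], [0, 0, 7], [0, 0, 3], [0, 0, 0]], turn=[0, 0, 0, 0, -0.01, -0.01, 0, 0, 0, 0, 0], grip=-1)

```text
clock: 98.8
position: [578.4, -11.1, 189.5]
ee_rot: [0.71, -0.704, 0.004, 0.018]
contact_force: [-0.3, 0.9, -0.1]
gripper_width: 0.1
```

```bash
python3 -c "
from h import *
s=tl(); im,P=cover('wrist')
hsv=cv2.cvtColor(im,cv2.COLOR_RGB2HSV); m=(P[...,2]>141)&(P[...,2]<150)&(cv2.inRange(hsv,(18,120,40),(34,255,255))>0)
print('bow',m.sum(),rect(cv2.minAreaRect(P[m][:,:2].astype(np.float32))))"
```

```text
t 98.8 pos [578.4 -11.1 189.5] jaw -89.5 F [-0.3  0.9 -0.1] w 0.1 j [ 0.27  0.35 -0.17  0.03 -1.08  1.29]
tilt xy [-0.0208 -0.031 ]
wrist cover top plane slope x,y [ 0.008 -0.001] x range [479.7 591.4] y [-123.9  103.6] z [63.1 66.6] n 22339
bow 1291 c=(641.7,-9.7) L=33.6 W=12.0 longaxis=2.0deg
```

The cover stays flat with nothing pressing on it. I'll go for the key now. The tool's small tilt is within the slot's slack.

Request:
play_rows(offset=[[3, 0, 0], [8, 0.2, 0], [12, 0.2, 0], [14, 0.2, 0], [11, 0.2, 0], [7, 0, 0], [4, 0, 0], [1.5, 0, 0], [0.5, 0, 0], [0, 0, 0]], turn=[0, 0, 0, 0, 0, 0, 0, 0, 0, 0], grip=0)

```text
clock: 99.85
position: [641.7, -10.6, 183.1]
ee_rot: [0.71, -0.704, 0.0, 0.023]
contact_force: [-0.4, 0.3, -0.3]
gripper_width: 42.7
```

Request:
play_rows(offset=[[0, 0, -3], [0, 0, -8], [0, 0, -12], [0, 0, -14], [0, 0, -12], [0, 0, -9], [0, 0, -6], [0, 0, -4], [0, 0, -2], [0, 0, -1], [0, 0, 0]], turn=[0, 0, 0, 0, 0, 0, 0, 0, 0, 0, 0])

```text
clock: 100.95
position: [640.0, -10.6, 106.1]
ee_rot: [0.71, -0.704, 0.0, 0.023]
contact_force: [1.1, -0.0, -0.0]
gripper_width: 42.9
```

```bash
python3 -c "
from h import *
s=tl(); im,d,K,T=cam('wrist'); P=cloud(d,K,T)
hsv=cv2.cvtColor(im,cv2.COLOR_RGB2HSV); m=(P[...,2]>141)&(P[...,2]<150)&(cv2.inRange(hsv,(18,120,40),(34,255,255))>0)
print('bow',m.sum(),rect(cv2.minAreaRect(P[m][:,:2].astype(np.float32))))
im,d,K,T=cam('top'); P=cloud(d,K,T)
for x in (480,500,560): 
  m=(abs(P[...,0]-x)<6)&(abs(P[...,1]-70)<30)&(P[...,2]<90); print(x,np.median(P[m][:,2]).round(1))"
```

```text
t 101.0 pos [640.  -10.6 106.1] jaw -89.5 F [ 1.1 -0.  -0. ] w 42.9 j [ 0.25  0.53 -0.1   0.03 -0.98  1.32]
tilt xy [-0.0327 -0.0329]
bow 2463 c=(642.6,-9.2) L=33.6 W=11.9 longaxis=1.1deg
480 63.6
500 63.8
560 63.9
```

Request:
play_rows(offset=[[0, 0, 1.5], [0, 0, 1.5], [0, 0, 0], [0, 0, 0], [0, 0, 0], [0, 0, 0]], turn=[0, 0, 0, 0, 0, 0], grip=-1)

```text
clock: 101.65
position: [640.4, -10.2, 110.5]
ee_rot: [0.71, -0.704, 0.0, 0.022]
contact_force: [-0.5, 0.4, -0.2]
gripper_width: 11.5
```

Request:
play_rows(offset=[[0, 0, 2], [0, 0, 4], [0, 0, 5], [0, 0, 6], [0, 0, 8], [0, 0, 10], [0, 0, 10], [0, 0, 9], [0, 0, 6], [0, 0, 3], [0, 3, 1], [0, 7, 0]], turn=[0, 0, 0, 0, 0, 0, 0, 0, 0, 0, 0, 0])

```text
clock: 102.85
position: [640.7, -0.7, 182.0]
ee_rot: [0.709, -0.705, 0.001, 0.021]
contact_force: [0.1, 0.1, -1.0]
gripper_width: 11.3
```

Request:
play_rows(offset=[[0, 12, 0], [0, 18, 0], [0, 23, 0], [0, 25, 0], [0, 25, 0], [0, 25, 0], [0, 25, 0], [0, 25, 0], [0, 25, 0], [0, 20, 0], [0, 14, 0], [0, 8, 0]], turn=[-0.02, -0.02, -0.02, -0.02, -0.02, -0.02, -0.02, -0.02, -0.02, -0.02, -0.02, -0.005])

```text
clock: 104.05
position: [635.0, 259.1, 173.4]
ee_rot: [-0.622, 0.782, 0.004, -0.028]
contact_force: [-0.1, -1.1, -1.0]
gripper_width: 11.1
```

Request:
play_rows(offset=[[0, 4, 0], [0, 2, 0], [0, 0, 0]], turn=[0, 0, 0])

```text
clock: 104.35
position: [634.1, 266.2, 171.9]
ee_rot: [-0.623, 0.781, 0.004, -0.029]
contact_force: [0.1, 0.6, 0.7]
gripper_width: 11.2
```

```bash
cat >> h.py <<'E'
def keyst():
    s=tl(); im,d,K,T=cam('wrist'); P=cloud(d,K,T); zt=s["position"][2]
    hsv=cv2.cvtColor(im,cv2.COLOR_RGB2HSV); m=(P[...,2]>zt+28)&(P[...,2]<zt+48)&(cv2.inRange(hsv,(18,120,40),(34,255,255))>0)
    q=P[m]; t=np.percentile(q[:,2],95) if len(q) else 0; q=q[q[:,2]>t-4]; print('bow',len(q),t,rect(cv2.minAreaRect(q[:,:2].astype(np.float32))))
    m=(P[...,2]>47)&(P[...,2]<53)&(np.hypot(P[...,0]-641.5,P[...,1]-271.6)<48)
    print('stand',m.sum(),rect(cv2.minAreaRect(P[m][:,:2].astype(np.float32))))
    return im
E
python3 -c "
from h import *
save('w9',keyst())"
```

```text
t 104.3 pos [634.1 266.2 171.9] jaw -102.8 F [0.1 0.6 0.7] w 11.2 j [ 0.63  0.56  0.15 -0.01 -1.22  0.72]
tilt xy [-0.0512 -0.0296]
bow 2251 207.4764701876756 c=(636.7,267.4) L=33.4 W=11.5 longaxis=-13.0deg
stand 4159 c=(641.5,271.6) L=56.6 W=56.1 longaxis=-12.7deg
```

View pics/w9.png

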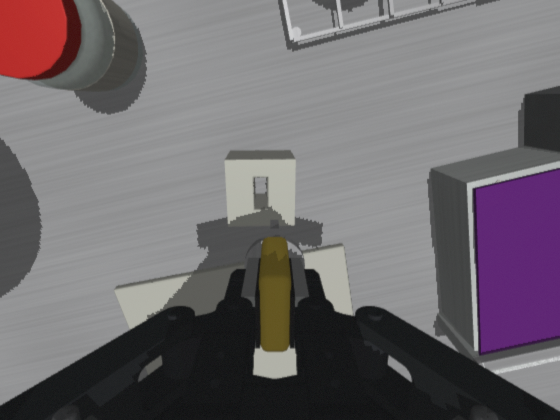

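Wrist view: the key is held at (275,290) and the stand's slot is free at (261,190). The cover is flat on the box at the right. I'll align and go down to just above the slot.

Request:
play_rows(offset=[[2, 1.5, 0], [2.5, 2, -3], [1.5, 1.3, -8], [0.5, 0.5, -12], [0, 0, -13], [0, 0, -11], [0, 0, -8], [0, 0, -5], [0, 0, -3], [0, 0, -1], [0, 0, 0]], turn=[0.002, 0, 0, 0, 0, 0, 0, 0, 0, 0, 0])

```text
clock: 105.5
position: [640.9, 269.1, 100.9]
ee_rot: [-0.623, 0.782, 0.004, -0.031]
contact_force: [0.2, 0.3, -0.9]
gripper_width: 11.2
```

```bash
python3 -c "
from h import *
im=keyst(); im2,d,K,T=cam('scene'); P=cloud(d,K,T)
c=T[:3,:3]@np.array([641.5,271.6,70])+T[:3,3]; u,v=int(K[0,0]*c[0]/c[2]+K[0,2]),int(K[1,1]*c[1]/c[2]+K[1,2])
a=cv2.resize(im2[v-45:v+45,u-45:u+45],(420,420),interpolation=cv2.INTER_CUBIC); b=cv2.resize(im[110:320,180:370],(380,420))
save('k10',np.hstack([a,b]))"
```

```text
t 105.5 pos [640.9 269.1 100.9] jaw -102.8 F [ 0.2  0.3 -0.9] w 11.2 j [ 0.63  0.63  0.09 -0.01 -1.09  0.72]
tilt xy [-0.0535 -0.0311]
bow 2251 136.40509758515688 c=(644.0,270.1) L=33.7 W=11.6 longaxis=-12.9deg
stand 5202 c=(642.1,271.5) L=56.2 W=55.9 longaxis=77.5deg
```

View pics/k10.png

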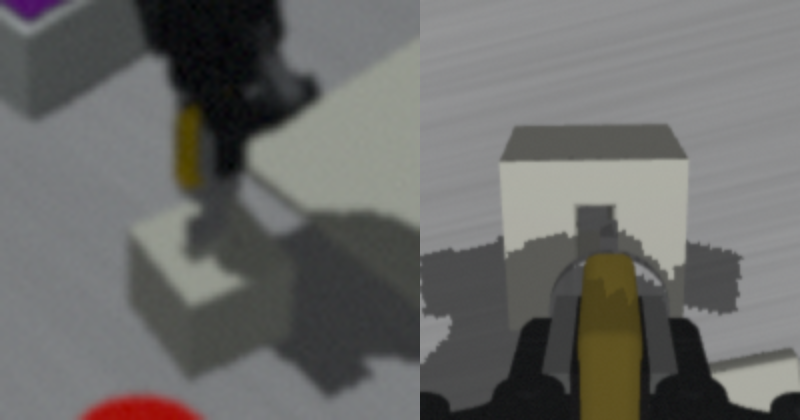

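Scene and wrist crops: the tip is just above the stand's top, and the slot centre (595) is about 4 mm to the left (+y) of the key's plane (610). I'll shift 3.6 mm in y and insert.

Request:
play_rows(offset=[[0, 0, 2], [0, 1.5, 1], [0, 1.5, 0], [0, 0.6, 0], [0, 0, 0], [0, 0, -2], [0, 0, -2.5], [0, 0, -2.5], [0, 0, -2.5], [0, 0, -2], [0, 0, 0]], turn=[0, 0, 0, 0, 0, 0, 0, 0, 0, 0, 0])

```text
clock: 106.7
position: [641.2, 273.1, 93.1]
ee_rot: [-0.623, 0.782, 0.004, -0.03]
contact_force: [0.7, -0.4, -0.8]
gripper_width: 11.1
```

Request:
play_rows(offset=[[0, 0, -2], [0, 0, -3], [0, 0, -3], [0, 0, -3], [0, 0, -3], [0, 0, -3], [0, 0, -3], [0, 0, -2], [0, 0, -1], [0, 0, 0]], turn=[0, 0, 0, 0, 0, 0, 0, 0, 0, 0])

```text
clock: 107.7
position: [641.1, 273.0, 67.7]
ee_rot: [-0.623, 0.782, 0.004, -0.03]
contact_force: [-0.1, -0.5, 0.1]
gripper_width: 11.0
```

```bash
python3 -c "
from h import *
im=keyst()"
```

```text
t 107.7 pos [641.1 273.   67.7] jaw -102.9 F [-0.1 -0.5  0.1] w 11.0 j [ 0.63  0.67  0.07 -0.01 -1.03  0.72]
tilt xy [-0.0521 -0.0303]
bow 2264 103.25487516627244 c=(644.0,274.1) L=33.6 W=11.6 longaxis=-12.8deg
stand 5581 c=(642.6,271.4) L=56.1 W=55.0 longaxis=77.3deg
```

It's going in freely, with 6 mm left. I'll lower it to the collar, release, retreat and check.

Request:
play_rows(offset=[[0, 0, -1.5], [0, 0, -2], [0, 0, -2], [0, 0, -1.5], [0, 0, -1], [0, 0, 0]], turn=[0, 0, 0, 0, 0, 0])

```text
clock: 108.35
position: [641.7, 273.4, 63.1]
ee_rot: [-0.623, 0.781, 0.004, -0.029]
contact_force: [0.3, 0.6, -1.1]
gripper_width: 11.2
```

Request:
play_rows(offset=[[0, 0, 0], [0, 0, 0], [0, 0, 0], [0, 0, 2], [0, 0, 6], [0, 0, 12], [0, 0, 17], [0, 0, 20], [0, 0, 20], [0, 0, 14], [0, 0, 8], [0, 0, 3]], turn=[0, 0, 0, 0, 0, 0, 0, 0, 0, 0, 0, 0], grip=0)

```text
clock: 109.55
position: [642.4, 273.3, 174.1]
ee_rot: [-0.623, 0.781, 0.003, -0.027]
contact_force: [0.1, -0.1, -1.3]
gripper_width: 42.7
```

```bash
python3 -c "
from h import *
s=tl(); im,d,K,T=cam('wrist'); P=cloud(d,K,T); save('w11',im)
for b in blobs(im,P,'yellow',60,120,50): print('key',b[0],rect(b[2]),b[3])
im2,d,K,T=cam('top'); P=cloud(d,K,T)
for b in blobs(im2,P,'purple',12,100,40): print('purple',b[0],rect(b[2]),b[3])
for b in blobs(im2,P,'blue',12,40)+blobs(im2,P,'red',12,40,20): print('b/r',b[0],rect(b[2]),b[3])
a=cv2.resize(im2[90:290,90:490],(800,400),interpolation=cv2.INTER_CUBIC); b=cv2.resize(im[120:320,140:400],(260,200)); a[200:400,0:260]=b
save('f11',a)"
```

```text
t 109.5 pos [642.4 273.3 174.1] jaw -102.8 F [ 0.1 -0.1 -1.3] w 42.7 j [ 0.63  0.57  0.18 -0.   -1.23  0.72]
tilt xy [-0.0454 -0.0282]
key 874 c=(643.2,272.6) L=32.9 W=10.7 longaxis=-12.8deg [71.  96.7 98.1]
purple 7606 c=(531.4,-10.2) L=225.9 W=162.9 longaxis=-89.9deg [60.8 63.8 67. ]
b/r 308 c=(393.7,-377.6) L=69.0 W=18.2 longaxis=5.6deg [16.  23.  25.8]
```

View pics/f11.png

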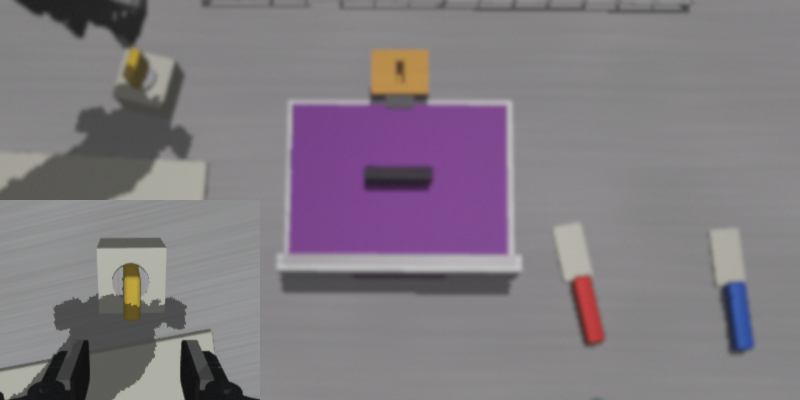

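Final view: the key stands upright in its stand at (135,70), bow top at 97 mm. The cover is flat under the bolt at z 63.8 mm, no purple scrapers are left outside, and the red and blue ones haven't moved. Handing in.

```bash
python3 -c "
from bench import arm
print(arm.job_done())"
```

```text
the job is handed in; nothing more can be done
None
```

I did the whole job in the order asked and handed it in at about 110 s of the 208 s allowed. No verdict was given.

- **Opening:** I took the key from its stand, pushed it fully home and turned it about 1.5 rad clockwise until the cover sprung up. I then turned it back and left it in the lock while I worked.
- **Scrapers:** I lifted the cover off and rested it with its lip on the board and its rear on the key stand. All three purple scrapers in the scene (there was no fourth) were laid side by side in the box.
- **Closing:** I hooked the lip back under the bar, pressed the rear down until the cover went flat, and returned the key to its stand.

**Last checks:**
- **Cover:** it stayed flat with nothing pressing on it, its top at about 63.8 mm.
- **Key:** it stands in its slot with the bow top at 96.7 mm, against 97 mm expected.
- **Loose scrapers:** no purple scraper is left outside the box. Blue measured within 1 mm of where it started. Red I could only confirm by eye, because my colour filter missed it.
- **Box contents:** the scrapers were last seen lying flat just before the cover went back on, and I couldn't check them after that.
- **Bolt:** I inferred that it snapped over from the cover staying flat against its spring pins. I didn't see it directly.

**What went wrong on the way:** fast moves made the tool tilt by up to about 0.16 rad. My first attempt to remove the tilt with quick up-and-down moves made it worse. I corrected it by pressing the closed fingertips against the box's front wall, then the board's edge. The highest force I read in those pushes, and in pressing the cover shut, was about 38 N, on the fingertips rather than the gripper's body. I only read the force at the end of each move, so a short peak could have been higher.

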